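# Strip worn bushes from a bearing housing

## Task

Strip the worn bushes out of the bearing housing on the stand: unscrew the housing's cap, lift it off and set it down upright in the parts tray, then push every bush out through the bottom with the drift, so that they drop into the catch drawer below. Stand the drift back in its holder, pull the drawer out and put all the bushes into the scrap tin, without disturbing the other things on the bench.

Things in the scene. Friction and masses are not known exactly. Their poses are not given: they have to be found in the camera images.
- stand: Fixed grey steel stand. Origin on the bench under the housing's axis, z up; its drawer opens along its -x (towards the robot), the drift's holder stands on its -y side. The box is 132 mm wide (y), its top plate runs from x = -37 to 59 mm, upper side 115 mm above the bench; the side plates' lower halves reach forward to x = -54 mm. The housing stands upright on the top plate.
- housing_mouth (a point): Centre of the upper rim of the housing, 195 mm above the bench. The housing is an upright steel tube, 46 mm outside, 38 mm bore, with a coarse thread (pitch 8 mm, 53 mm across) round its neck under the cap.
- housing_foot (a point): Centre of the bore's lower end (97 mm above the bench), over the drawer.
- holder_mouth (a point): Centre of the mouth of the drift's holder, an upright cup of 34 mm bore, 52 mm above the bench; its floor is 46 mm lower.
- drawer (a joint): How far the catch drawer is pulled out of the stand, in m: 0 shut (as it starts), 0.135 fully out, along the stand's -x. It slides stiffly (a few N) and stays where it is left.
- drawer_pull (a point): Centre of the top of the drawer's pull, 45 mm above the bench: an upright black round post 15 mm across and 34 mm high, its axis 26 mm in front of the drawer's front; pinch it across the stand's y.
- drawer_floor (a point): Centre of the drawer's floor (10 mm above the bench; moves with the drawer). Inside 109 mm (stand's x) by 108 mm (y); side and back walls end 22 mm above the bench, the front panel 44 mm. A round tipping bar lies across it (along y) 8 mm behind the middle, its top 22 mm above the bench. Fully out, the drawer is clear of the top plate.
- cap: Steel screw cap, 61 mm high, 0.25 kg: skirt 62 mm across (lower 35 mm), knurled round head 51 mm across (upper 25 mm) to grip. Origin at the centre of the skirt's lower edge, z up; screwed down at the start, origin 31 mm below the mouth. Right-hand thread: turned anticlockwise from above it rises 8 mm a turn (1.5 mm play) and comes free after 2 to 2.4 turns; before that it cannot be pulled off.
- drift: Steel push rod, 0.30 kg, upright in its holder: shank 30 mm across, 103 mm long; above it a collar 47 mm across (103 to 109 mm), then a wooden handle 34 mm across (109 to 157 mm) to grip. Origin at the centre of its lower end, z up along the rod. With the collar down on the housing's mouth its end is 5 mm below the foot, enough to push the last bush out.
- bush_1: Worn brass bush: ring 36 mm outside, 22 mm bore, 28 mm long, 0.12 kg; origin at its centre, z along its axis. One to three are stuck in the bore, at least 9 mm below the mouth; each needs about 5 N to slide and a little more to leave the foot (under 30 N in all). It falls into the drawer and rests there standing, lying or leaning, perhaps on the bar or another bush. Grip its outside or its ends.
- bush_2: Another such bush, same size and behaviour as bush_1.
- bush_3: Another such bush, same size and behaviour as bush_1.
- scrap_tin: Open round tin standing loose on the bench, 100 mm across, 58 mm high, wall and floor 3 mm, 0.35 kg. Origin at the centre of its underside.
- parts_tray: Flat black square tray lying loose on the bench, 110 x 110 mm, 18 mm high, wall and floor 4 mm, 0.3 kg. Origin at the centre of its underside, x and y along its sides.
- spray_can: Bystander: green and red oil spray can, 67 mm across, 208 mm high, standing. Origin at the centre of its underside.
- screw_jar: Bystander: jar of screws with a black lid, 62 mm across, 75 mm high. Origin at the centre of its underside.
- tape_measure: Bystander: yellow tape measure standing, 36 x 79 x 66 mm. Origin at the centre of its underside.
- spanner: Bystander: combination spanner lying flat, 170 mm long, near the front edge at the left. Origin at the centre of its underside.

How it is judged:
By the outcome, as a careful person would: the job done as asked, in the order asked, and still so for the second after the job is handed in, with the robot touching nothing.
Of bush_1, bush_2, bush_3 only 1 to 3 are there at a start; the rules pass over those that are not, and their reading is None.
At some moment in a run one of scrap_tin, parts_tray may be knocked a few centimetres aside while the robot is not near it.
It also fails if it takes over 210 s, if anything falls off the work surface, if the arm or the gripper's body presses on something with over 40 N, if the wrist force passes 120 N, or if a joint passes its speed limit or range.

## Robot

A 7-joint arm with a two-finger parallel gripper is mounted at the origin on a cart in front of the work surface, level with it; the furniture and walls round the work are solid. World frame = base frame: x ahead of the robot, y to its left, z up, the work surface at z = 0. Lengths are in m, angles in rad, forces in N, time in s.
With the tool pointing down it reaches from about 0.4 to 0.9 m from the base axis. Payload 5.5 kg.
Tool frame: the origin (TCP) lies between the finger pads; the fingertips stand 11 mm ahead of it and the grasp point (between the pads) lies 8 mm behind it; z points along the fingers, y is the line along which they close (so a half turn about z gives the same grasp; the last joint's range is limited). The gripper opens to 85 mm and grips with 20 to 120 N. Pads are 22 mm wide; open, the fingers measure 114 mm over their backs; the gripper's body (76 mm by 85 mm) begins 54 mm behind the grasp point. The pads swing forward as they close: fully open they stand 13 mm farther back than shut.
Start: joints at [1.602, 0.501, -0.427, 1.55, 0.221, 1.138, -0.21], TCP at [0.149, -0.633, 0.219] pointing down, gripper open.
Joint ranges: [-2.88, 2.88], [-0.31, 2.03], [-1.54, 1.56], [0.2, 2.42], [-1.41, 4.55], [0.19, 2.02], [-2.57, 2.57]. Speed limits (rad/s): [2.57, 2.57, 3.14, 3.14, 3.14, 3.14, 3.14].

## Interface

Orientations are given as [roll, pitch, yaw] about the fixed x, y, z axes, in that order (R = Rz(yaw) Ry(pitch) Rx(roll)).
In Python, from cell import sensors, vision, arm gives the robot as it stands. The module is installed in compiled form; this text tells all that it offers.
- The arm moves only by the tool servo_tool, never from a script. Its argument "plan" is a list of rows, each a list of 3 entries, a list of its own where there are three numbers: the opening, from 0 (shut) to 1 (fully open), then the shift along the world's x, y, z in units of 30 mm (1.0 is 30 mm), then the turn about the world's z in units of 6 degrees (1.0 is 6 degrees). A call has exactly 8 rows; each row is the pose to reach, as a shift and turn from the pose commanded when the call began; what a row does not reach only later rows make up. A row lasts 1/12 s, in which the tool goes at most 41.7 mm and 7.16 degrees, less where a joint would pass 70% of its speed; a pose out of reach is approached as far as the arm can. A call with a gripper value outside its range is refused whole. The fingers move at their own pace and stop on an object; the grip force is fixed at half the most. Time passes only in rows, so rows that repeat a pose let the fingers close, or fill a call up. It gives the time, the measured TCP pose, the force, the opening and the grip force at its end, in the units of the state.
- sensors.sense(): the state, without advancing time (a new reading comes with each control period).
- vision.get_image(name): name is "scene" or "top"; returns the picture (420x560x3 uint8, red, green, blue); there is no depth.
- vision.camera_model(name): a dict with "camera_matrix" (3x3 intrinsics, pixels), "world_from_camera" (4x4, takes a point from camera to world coordinates). Camera axes: x right, y up, looking along -z (the intrinsics and any distortion apply to the point x, -y, -z); pixel columns grow to the right and rows downward; lengths in m; the calibration is good to about 2 mm. A picture is of the moment at which its call begins. camera_model takes no time and is no camera call.
- arm.close_job(): hands the job in; it is judged then, once.
The state is a dict: "t": time; "q": joint angles; "joint_velocities": joint speeds; "joint_efforts": joint torques, N m; "ee_pos": TCP position; "orientation": TCP orientation; "contact_force": force on the tool from outside, world axes, zero at the start; "ft_torque": the same for the moment, N m; "gripper_width": finger opening in m; "finger_force": force on a finger pad.
Only numpy, scipy, OpenCV 4.12 (cv2) and the standard library are available. Lean on these libraries where they do the work, as an engineer would, in place of code of your own. Each camera call takes 0.05 s, during which the arm holds its last target. There are 200 camera calls.

## Working session

There is one attempt and no reset: what is moved stays moved. The work goes in short steps, Python scripts to look and compute and a tool call to move; the robot and the scene stay as the last step left them, time stands still between calls to the robot, and variables do not carry over. Pictures are saved under pics/ and viewed, at most 14 in all, crops included, and the job is handed in when it is done.

Besides the shell and the picture viewer there is one more tool, called after "Request:" in YAML: its name, and indented under it one key for each argument. servo_tool: Moves the arm, as the interface text tells. Its arguments: {"type":"object","properties":{"plan":{"type":"array","items":{"type":"array"}}},"required":["plan"]}

```bash
mkdir -p pics; cat > h.py <<'E'
import numpy as np, cv2
from cell import sensors, vision, arm
def pic(name,fn,crop=None,scale=1):
    im=vision.get_image(name)
    if crop: x0,y0,x1,y1=crop; im=im[y0:y1,x0:x1]
    im=cv2.resize(im,None,fx=scale,fy=scale,interpolation=cv2.INTER_CUBIC)
    cv2.imwrite('pics/'+fn,im[:,:,::-1]); return im
def ray(name,u,v):
    m=vision.camera_model(name);K=np.array(m['camera_matrix']);T=np.array(m['world_from_camera'])
    d=np.linalg.solve(K,[u,v,1.]);d=T[:3,:3]@[d[0],-d[1],-d[2]]
    return T[:3,3],d
def at(name,u,v,z):
    o,d=ray(name,u,v);return (o+d*(z-o[2])/d[2]).round(4)
def px(name,p):
    m=vision.camera_model(name);K=np.array(m['camera_matrix']);T=np.array(m['world_from_camera'])
    c=T[:3,:3].T@(np.array(p)-T[:3,3]);q=K@[c[0],-c[1],-c[2]];return (q[:2]/q[2]).round(1)
def tri(a,b):
    o1,d1=ray('scene',*a);o2,d2=ray('top',*b)
    A=np.c_[d1,-d2];s=np.linalg.lstsq(A,o2-o1,rcond=None)[0]
    p,q=o1+d1*s[0],o2+d2*s[1];return ((p+q)/2).round(4),np.linalg.norm(p-q).round(4)
E
python3 - <<'E'
from h import *
a=pic('scene','s1.png',None,1.4);b=pic('top','t1.png',None,1.4)
s=sensors.sense();print(s)
for n in('scene','top'):print(vision.camera_model(n))
E
```

```text
{'t': 0.1, 'q': array([ 1.60219767,  0.50176232, -0.42683475,  1.55134551,  0.22077169,
        1.1382884 , -0.21028618]), 'joint_velocities': array([-0.00077174, -0.00249946, -0.00085999, -0.0002934 , -0.00014312,
        0.0009304 , -0.00107831]), 'joint_efforts': array([-1.13533970e-02, -5.70806158e+01, -5.83869517e+00, -2.81746709e+01,
        1.04232284e-02,  5.68345335e-03, -4.10287373e-05]), 'ee_pos': array([ 0.14916515, -0.6319907 ,  0.2184603 ]), 'orientation': array([-3.13984122e+00, -1.03511896e-04,  2.31872748e-01]), 'contact_force': array([-0.47440882, -0.3626239 , -0.17618489]), 'ft_torque': array([0.00664363, 0.02363025, 0.03853375]), 'finger_force': 0.0, 'gripper_width': 0.08520151480752038}
{'camera_matrix': array([[497.52348087,   0.        , 278.72932213],
       [  0.        , 497.52348087, 217.36199483],
       [  0.        ,   0.        ,   1.        ]]), 'world_from_camera': array([[-8.01922999e-01,  2.69808950e-01, -5.33031550e-01,
        -2.36978083e-01],
       [-5.97427127e-01, -3.63022022e-01,  7.15049536e-01,
         8.06343592e-01],
       [-5.75426775e-04,  8.91862176e-01,  4.52306895e-01,
         7.66783795e-01],
       [ 0.00000000e+00,  0.00000000e+00,  0.00000000e+00,
         1.00000000e+00]])}
{'camera_matrix': array([[405.92458849,   0.        , 283.66307163],
       [  0.        , 405.92458849, 211.36178948],
       [  0.        ,   0.        ,   1.        ]]), 'world_from_camera': array([[-0.01056428,  0.99553199, -0.09383209,  0.42723881],
       [-0.999916  , -0.01122207, -0.00648535, -0.1977499 ],
       [-0.00750936,  0.09375569,  0.99556691,  1.2264975 ],
       [ 0.        ,  0.        ,  0.        ,  1.        ]])}
```

View pics/s1.png

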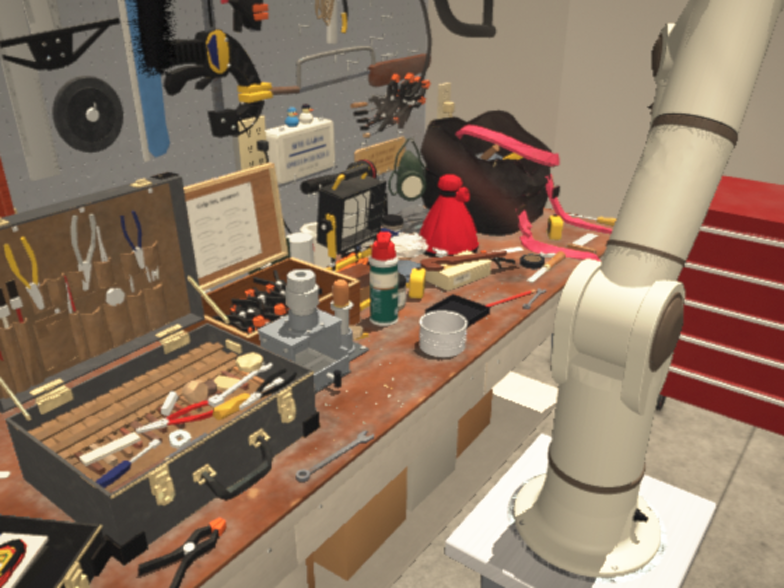

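View pics/t1.png

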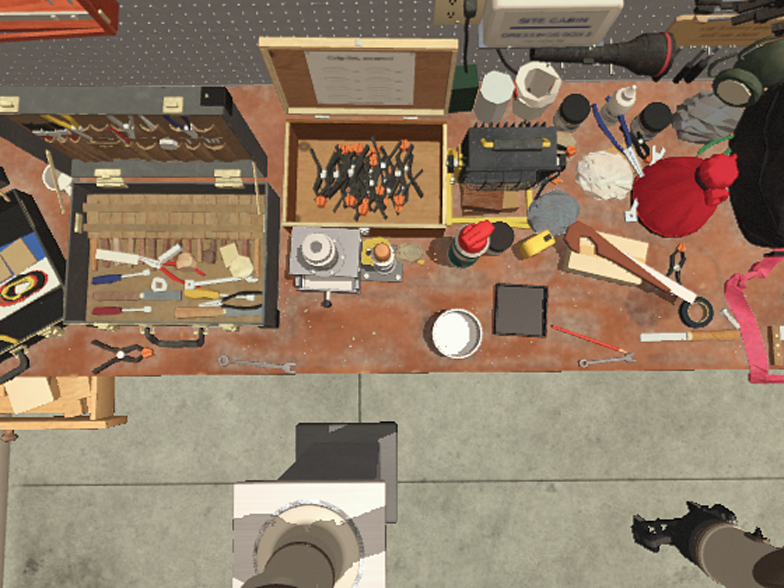

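```bash
python3 - <<'E'
from h import *
b=pic('top','t2.png',(195,155,395,265),4)
a=pic('scene','s2.png',(175,180,345,290),4.5)
E
```

```text
(no output)
```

View pics/t2.png

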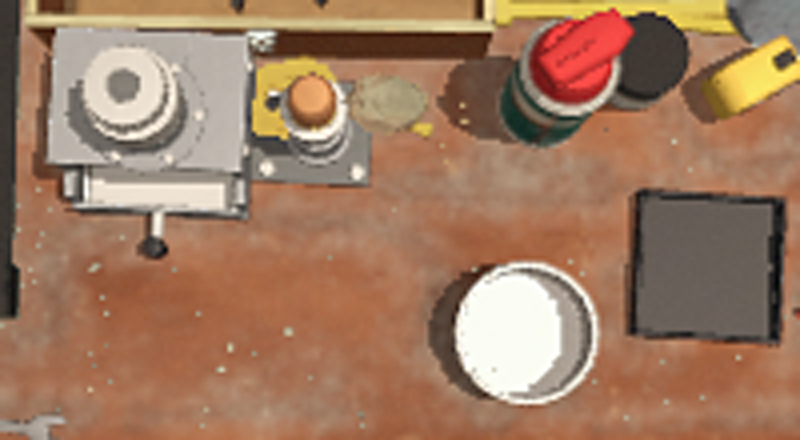

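View pics/s2.png

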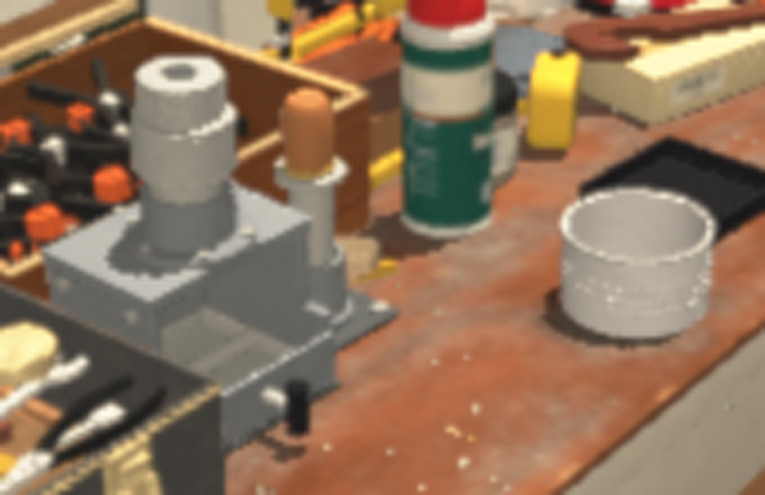

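```bash
cat >> h.py <<'E'
def T(u,v,z,x0=195,y0=155,s=4): return at('top',(u+.5)/s-.5+x0,(v+.5)/s-.5+y0,z)
def S(u,v,z,x0=175,y0=180,s=4.5): return at('scene',(u+.5)/s-.5+x0,(v+.5)/s-.5+y0,z)
E
python3 - <<'E'
from h import *
print('cap',T(124,86,.225),S(180,72,.225))
P=[T(57,28,.115),T(249,37,.115),T(48,162,.115),T(241,172,.115)];print('plate',P)
print('pull',T(153,247,.045),S(297,386,.045))
print('drift',T(313,93,.163),S(309,93,.163))
print('tin',T(527,333,.058),S(637,226,.058))
Q=np.array([T(637,190,.018),T(784,199,.018),T(778,343,.018),T(629,335,.018)]);print('tray',Q,Q.mean(0))
x=(P[1]-P[0]+P[3]-P[2]);print('yaw of -y axis',np.degrees(np.arctan2(x[0],-x[1])), np.linalg.norm(x)/2)
y=(P[0]-P[2]+P[1]-P[3]);print('x axis yaw',np.degrees(np.arctan2(y[1],y[0])),np.linalg.norm(y)/2)
E
```

```text
cap [ 0.6118 -0.047   0.225 ] [ 0.6128 -0.051   0.225 ]
plate [array([0.6735, 0.0164, 0.115 ]), array([ 0.6655, -0.1174,  0.115 ]), array([0.5795, 0.022 , 0.115 ]), array([ 0.571 , -0.1114,  0.115 ])]
pull [ 0.5256 -0.0415  0.045 ] [ 0.5251 -0.044   0.045 ]
drift [ 0.617  -0.1631  0.163 ] [ 0.6214 -0.1745  0.163 ]
tin [ 0.4595 -0.312   0.058 ] [ 0.4587 -0.3148  0.058 ]
tray [[ 0.5665 -0.4003  0.018 ]
 [ 0.5585 -0.5098  0.018 ]
 [ 0.4512 -0.5016  0.018 ]
 [ 0.4583 -0.3915  0.018 ]] [ 0.508625 -0.4508    0.018   ]
yaw of -y axis -3.5336132014614057 0.1338544825547505
x axis yaw -3.5214533769222376 0.09442829289995663
```

Request:
servo_tool:
  plan:
    - [1,[0.6,0.8,0.6],0]
    - [1,[1.3,1.6,1.2],0]
    - [1,[1.9,2.4,1.8],0]
    - [1,[2.6,3.2,2.4],0]
    - [1,[3.2,4.1,2.6],0]
    - [1,[3.9,4.9,2.6],0]
    - [1,[4.5,5.7,2.6],0]
    - [1,[5.1,6.5,2.6],0]

```text
t: 0.87
ee_pos: [0.3032, -0.4362, 0.2977]
orientation: [3.141, 0.0, 0.232]
contact_force: [0.2, 0.4, 0.1]
gripper_width: 0.0852
finger_force: 0.0
```

Request:
servo_tool:
  plan:
    - [1,[0.6,0.8,0],0]
    - [1,[1.3,1.6,0],0]
    - [1,[1.9,2.4,0],0]
    - [1,[2.6,3.2,0],0]
    - [1,[3.2,4.1,0],0]
    - [1,[3.9,4.9,0],0]
    - [1,[4.5,5.7,0],0]
    - [1,[5.1,6.5,0],0]

```text
t: 1.53
ee_pos: [0.456, -0.2412, 0.2975]
orientation: [3.141, 0.0, 0.232]
contact_force: [0.8, 0.4, -0.2]
gripper_width: 0.0853
finger_force: 0.0
```

Request:
servo_tool:
  plan:
    - [1,[0.6,0.8,0],0]
    - [1,[1.3,1.6,0],0]
    - [1,[1.9,2.4,0],0]
    - [1,[2.6,3.2,0],0]
    - [1,[3.2,4.1,0],0]
    - [1,[3.9,4.9,0],0]
    - [1,[4.5,5.7,0],0]
    - [1,[5.1,6.5,0],0]

```text
t: 2.2
ee_pos: [0.609, -0.0464, 0.2971]
orientation: [3.142, 0.0, 0.232]
contact_force: [0.8, 0.0, -0.4]
gripper_width: 0.0858
finger_force: 0.0
```

```bash
python3 - <<'E'
from h import *
s=sensors.sense();print(s['t'],s['ee_pos'],s['orientation'],s['q'].round(3),s['contact_force'])
print('drift collar',S(311,170,.112),T(315,113,.112),'can',T(585,60,.2),'jar',T(645,60,.075))
E
```

```text
2.2 [ 0.60902831 -0.04641944  0.29714081] [3.14157234e+00 3.34774169e-04 2.31648409e-01] [ 0.601  0.434 -0.776  1.553  0.312  1.283 -1.557] [ 0.76501854  0.02540496 -0.37211245]
drift collar [ 0.6163 -0.1679  0.112 ] [ 0.612  -0.1628  0.112 ] can [ 0.6297 -0.3388  0.2   ] jar [ 0.6539 -0.399   0.075 ]
```

Request:
servo_tool:
  plan:
    - [1,[0.09,-0.05,0],-1.15]
    - [1,[0.09,-0.05,0],-2.3]
    - [1,[0.09,-0.05,0],-3.45]
    - [1,[0.09,-0.05,0],-4.6]
    - [1,[0.09,-0.05,0],-5.75]
    - [1,[0.09,-0.05,0],-6.9]
    - [1,[0.09,-0.05,0],-8.05]
    - [1,[0.09,-0.05,0],-9.2]

```text
t: 2.87
ee_pos: [0.6109, -0.0491, 0.2972]
orientation: [3.141, 0.0, -0.737]
contact_force: [0.5, -0.2, 0.5]
gripper_width: 0.0851
finger_force: 0.0
```

Request:
servo_tool:
  plan:
    - [1,[0,0,0],-1.15]
    - [1,[0,0,0],-2.3]
    - [1,[0,0,0],-3.45]
    - [1,[0,0,0],-4.6]
    - [1,[0,0,0],-5.75]
    - [1,[0,0,0],-6.9]
    - [1,[0,0,0],-8.05]
    - [1,[0,0,0],-9.2]

```text
t: 3.53
ee_pos: [0.6086, -0.0503, 0.2914]
orientation: [3.112, 0.015, -1.283]
contact_force: [0.4, -1.0, -3.1]
gripper_width: 0.0853
finger_force: 0.0
```

Request:
servo_tool:
  plan:
    - [1,[0,0,0],-1.15]
    - [1,[0,0,0],-2.3]
    - [1,[0,0,0],-3.45]
    - [1,[0,0,0],-4.6]
    - [1,[0,0,0],-5.75]
    - [1,[0,0,0],-6.9]
    - [1,[0,0,0],-8.05]
    - [1,[0,0,0],-9.2]

```text
t: 4.2
ee_pos: [0.5892, -0.1019, 0.2457]
orientation: [3.108, 0.102, -1.977]
contact_force: [-0.4, -0.0, 0.4]
gripper_width: 0.0855
finger_force: 0.0
```

Request:
servo_tool:
  plan:
    - [1,[0,0,0],-1.15]
    - [1,[0,0,0],-2.3]
    - [1,[0,0,0],-3.45]
    - [1,[0,0,0],-4.6]
    - [1,[0,0,0],-5.75]
    - [1,[0,0,0],-6.9]
    - [1,[0,0,0],-8.05]
    - [1,[0,0,0],-9.2]

```text
t: 4.87
ee_pos: [0.5206, -0.179, 0.1543]
orientation: [3.135, 0.282, -2.456]
contact_force: [-0.6, -0.6, -0.3]
gripper_width: 0.0854
finger_force: 0.0
```

```bash
python3 - <<'E'
from h import *
s=sensors.sense();print(s['t'],s['ee_pos'],s['orientation'],s['q'].round(3),s['contact_force'])
pic('scene','s3.png',(175,150,290,240),6)
E
```

```text
4.8667 [ 0.52056348 -0.17895998  0.15430187] [ 3.13518646  0.28171986 -2.4563379 ] [-0.541  1.021  1.563  2.02  -1.309  1.489 -2.572] [-0.59967343 -0.60587019 -0.33392414]
```

View pics/s3.png

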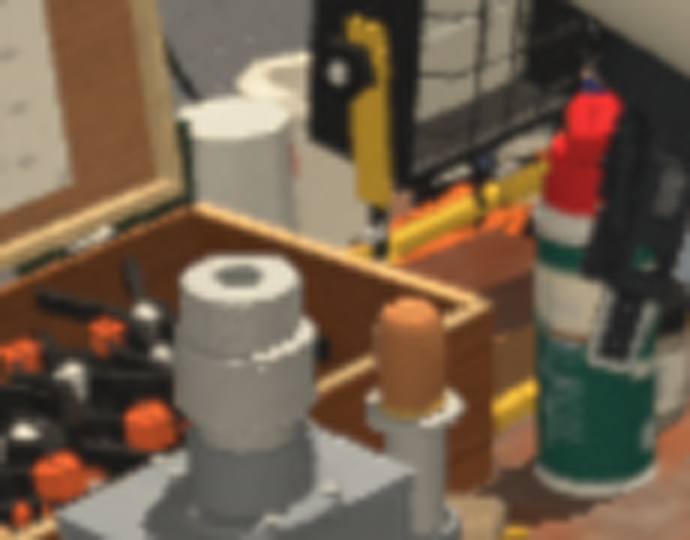

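Request:
servo_tool:
  plan:
    - [1,[0,0,1],1]
    - [1,[0,0,2],2]
    - [1,[0,0,2],3]
    - [1,[0,0,2],4]
    - [1,[0,0,2],5]
    - [1,[0,0,2],6]
    - [1,[0,0,2],7]
    - [1,[0,0,2],8]

```text
t: 5.58
ee_pos: [0.5212, -0.1786, 0.2152]
orientation: [3.136, 0.281, -1.61]
contact_force: [0.5, -0.4, -0.0]
gripper_width: 0.0855
finger_force: 0.0
```

```bash
python3 - <<'E'
from h import *
s=sensors.sense();print(s['t'],s['ee_pos'],s['orientation'],s['q'].round(3),s['contact_force'])
E
```

```text
5.5833 [ 0.52118137 -0.17860519  0.21522338] [ 3.1356733   0.28110838 -1.60972098] [-0.428  0.841  1.394  1.763 -0.974  1.57  -1.993] [ 0.53159499 -0.44386471 -0.03581856]
```

Request:
servo_tool:
  plan:
    - [1,[0,0,0.5],0]
    - [1,[0,0,1],1]
    - [1,[0,0,1.5],2]
    - [1,[0,0,2],3]
    - [1,[0,0,2.5],4]
    - [1,[0,0,3],5]
    - [1,[0,0,3.5],6]
    - [1,[0,0,4],7]

```text
t: 6.25
ee_pos: [0.5208, -0.1789, 0.337]
orientation: [3.135, 0.28, -0.882]
contact_force: [-0.7, -0.4, -0.5]
gripper_width: 0.0855
finger_force: 0.0
```

Request:
servo_tool:
  plan:
    - [1,[0,0,0.5],0.6]
    - [1,[0,0,1],1.2]
    - [1,[0,0,1.5],1.8]
    - [1,[0,0,2],2.4]
    - [1,[0,0,2.5],3]
    - [1,[0,0,3],3.6]
    - [1,[0,0,3.5],4.2]
    - [1,[0,0,4],4.8]

```text
t: 6.92
ee_pos: [0.5205, -0.1787, 0.4569]
orientation: [3.134, 0.28, -0.381]
contact_force: [-0.6, 0.1, -0.1]
gripper_width: 0.0853
finger_force: 0.0
```

```bash
python3 - <<'E'
from h import *
s=sensors.sense();print(s['t'],s['ee_pos'],s['orientation'],s['q'].round(3),s['contact_force'])
E
```

```text
6.9167 [ 0.52049977 -0.17873379  0.45685158] [ 3.13445015  0.28002533 -0.38141208] [-0.407  0.606  1.248  1.241 -0.469  1.928 -1.211] [-0.64058549  0.07142445 -0.07991356]
```

Request:
servo_tool:
  plan:
    - [1,[0,0,0.5],0]
    - [1,[0,0,1],0]
    - [1,[0,0,1.5],0]
    - [1,[0,0,2],0]
    - [1,[0,0,2.5],0]
    - [1,[0,0,3],0]
    - [1,[0,0,3],0]
    - [1,[0,0,3],0]

```text
t: 7.58
ee_pos: [0.5192, -0.1804, 0.5305]
orientation: [3.136, 0.293, -0.385]
contact_force: [0.5, 0.0, -2.1]
gripper_width: 0.0853
finger_force: 0.0
```

```bash
python3 - <<'E'
from h import *
s=sensors.sense();print(s['t'],s['ee_pos'],s['orientation'],s['q'].round(3),s['contact_force'])
E
```

```text
7.5833 [ 0.51921531 -0.18036167  0.53048967] [ 3.13618872  0.29290956 -0.38549294] [ 0.121  0.393  0.29   1.041 -0.109  2.015 -1.582] [ 0.47273701  0.02827137 -2.07868134]
```

Request:
servo_tool:
  plan:
    - [1,[0,0,0.5],0]
    - [1,[0,0,1],0]
    - [1,[0,0,1.5],0]
    - [1,[0,0,2],0]
    - [1,[0,0,2.5],0]
    - [1,[0,0,3],0]
    - [1,[0,0,3],0]
    - [1,[0,0,3],0]

```text
t: 8.25
ee_pos: [0.5037, -0.1732, 0.561]
orientation: [3.141, 0.242, -0.38]
contact_force: [-0.4, -0.2, 0.2]
gripper_width: 0.0854
finger_force: 0.0
```

```bash
python3 - <<'E'
from h import *
s=sensors.sense();print(s['t'],s['ee_pos'],s['orientation'],s['q'].round(3),s['contact_force'])
E
```

```text
8.25 [ 0.50373151 -0.17324592  0.56095044] [ 3.14111541  0.24226697 -0.37971582] [ 0.2    0.322  0.145  1.05  -0.06   2.015 -1.627] [-0.36381006 -0.2191842   0.20638613]
```

Request:
servo_tool:
  plan:
    - [1,[0,0,1],0]
    - [1,[0,0,2],0]
    - [1,[0,0,3],0]
    - [1,[0,0,4],0]
    - [1,[0,0,4],0]
    - [1,[0,0,4],0]
    - [1,[0,0,4],0]
    - [1,[0,0,4],0]

```text
t: 8.92
ee_pos: [0.4853, -0.1661, 0.5894]
orientation: [-3.138, 0.193, -0.38]
contact_force: [-1.0, -0.1, -0.6]
gripper_width: 0.0856
finger_force: 0.0
```

Request:
servo_tool:
  plan:
    - [1,[0,0,1],0]
    - [1,[0,0,2],0]
    - [1,[0,0,3],0]
    - [1,[0,0,3],0]
    - [1,[0,0,3],0]
    - [1,[0,0,3],0]
    - [1,[0,0,3],0]
    - [1,[0,0,3],0]

```text
t: 9.58
ee_pos: [0.4751, -0.1616, 0.6144]
orientation: [-3.135, 0.143, -0.38]
contact_force: [-0.2, 0.3, 0.4]
gripper_width: 0.0854
finger_force: 0.0
```

```bash
python3 - <<'E'
from h import *
s=sensors.sense();print(s['t'],s['ee_pos'],s['orientation'],s['q'].round(3),s['contact_force'])
E
```

```text
9.5833 [ 0.4751342  -0.16161092  0.61440884] [-3.13546023  0.14271597 -0.37990012] [ 0.141  0.207  0.199  1.065 -0.058  2.015 -1.634] [-0.17418231  0.29807176  0.39614411]
```

Request:
servo_tool:
  plan:
    - [1,[0,0,1],0]
    - [1,[0,0,2],0]
    - [1,[0,0,3],0]
    - [1,[0,0,3],0]
    - [1,[0,0,3],0]
    - [1,[0,0,3],0]
    - [1,[0,0,3],0]
    - [1,[0,0,3],0]

```text
t: 10.25
ee_pos: [0.4672, -0.1579, 0.6385]
orientation: [-3.132, 0.092, -0.38]
contact_force: [-0.4, -0.1, 0.4]
gripper_width: 0.0851
finger_force: 0.0
```

Request:
servo_tool:
  plan:
    - [1,[0,0,1],0]
    - [1,[0,0,2],0]
    - [1,[0,0,3],0]
    - [1,[0,0,3],0]
    - [1,[0,0,3],0]
    - [1,[0,0,3],0]
    - [1,[0,0,3],0]
    - [1,[0,0,3],0]

```text
t: 10.92
ee_pos: [0.4612, -0.1549, 0.6619]
orientation: [-3.129, 0.042, -0.381]
contact_force: [-1.1, -0.2, 0.5]
gripper_width: 0.0851
finger_force: 0.0
```

```bash
python3 - <<'E'
from h import *
s=sensors.sense();print(s['t'],s['ee_pos'],s['orientation'],s['q'].round(3),s['contact_force'])
E
```

```text
10.9167 [ 0.46123983 -0.15488731  0.66194726] [-3.1287882   0.04195709 -0.38087581] [ 0.053  0.134  0.283  1.039 -0.058  2.015 -1.641] [-1.10498608 -0.22874756  0.53073745]
```

Request:
servo_tool:
  plan:
    - [1,[0,0,0],0.6]
    - [1,[0,0,0],1.2]
    - [1,[0,0,0],1.8]
    - [1,[0,0,0],2.4]
    - [1,[0,0,0],3]
    - [1,[0,0,0],3.4]
    - [1,[0,0,0],3.4]
    - [1,[0,0,0],3.4]

```text
t: 11.58
ee_pos: [0.4612, -0.155, 0.6615]
orientation: [-3.129, 0.041, -0.026]
contact_force: [-0.1, 0.6, 0.5]
gripper_width: 0.0852
finger_force: 0.0
```

Request:
servo_tool:
  plan:
    - [1,[0,0,0.8],0]
    - [1,[0,0,1.7],0]
    - [1,[0,0,2.5],0]
    - [1,[0,0,2.5],0]
    - [1,[0,0,2.5],0]
    - [1,[0,0,2.5],0]
    - [1,[0,0,2.5],0]
    - [1,[0,0,2.5],0]

```text
t: 12.25
ee_pos: [0.4576, -0.1537, 0.6843]
orientation: [3.14, -0.007, -0.025]
contact_force: [-0.6, -0.7, 0.0]
gripper_width: 0.0855
finger_force: 0.0
```

```bash
python3 - <<'E'
from h import *
s=sensors.sense();print(s['t'],s['ee_pos'],s['orientation'],s['q'].round(3),s['contact_force'])
E
```

```text
12.25 [ 0.45761828 -0.15366605  0.68430119] [ 3.1397594  -0.00711729 -0.02536892] [-0.113  0.111  0.459  1.019 -0.055  2.016 -1.276] [-0.63218112 -0.73218975  0.04531533]
```

Request:
servo_tool:
  plan:
    - [1,[0.3,0.2,-0.9],-0.4]
    - [1,[0.6,0.4,-1.8],-0.8]
    - [1,[0.9,0.6,-2.7],-1.2]
    - [1,[1.2,0.9,-3.6],-1.6]
    - [1,[1.5,1.1,-4.5],-2]
    - [1,[1.9,1.3,-5.4],-2.4]
    - [1,[2.2,1.5,-6.2],-2.8]
    - [1,[2.5,1.7,-6.4],-3.2]

```text
t: 12.92
ee_pos: [0.5313, -0.1019, 0.488]
orientation: [3.138, -0.001, -0.362]
contact_force: [0.3, 0.4, 0.3]
gripper_width: 0.0852
finger_force: 0.0
```

Request:
servo_tool:
  plan:
    - [1,[0.3,0.2,-0.9],-0.4]
    - [1,[0.6,0.4,-1.8],-0.8]
    - [1,[0.9,0.6,-2.7],-1.2]
    - [1,[1.3,0.9,-3.6],-1.6]
    - [1,[1.7,1.2,-4.5],-2]
    - [1,[2.1,1.5,-5.4],-2.4]
    - [1,[2.4,1.7,-6.2],-2.8]
    - [1,[2.64,1.82,-6.4],-3.2]

```text
t: 13.58
ee_pos: [0.6097, -0.0465, 0.2952]
orientation: [3.135, -0.002, -0.696]
contact_force: [-0.5, 0.3, -0.9]
gripper_width: 0.0854
finger_force: 0.0
```

```bash
python3 - <<'E'
from h import *
s=sensors.sense();print(s['t'],s['ee_pos'],s['orientation'],s['q'].round(3),s['contact_force'])
E
```

```text
13.5833 [ 0.60969046 -0.04645222  0.29516549] [ 3.13456331e+00 -1.64566574e-03 -6.96239070e-01] [-0.278  0.355  0.401  1.583 -0.137  1.235 -2.12 ] [-0.54689848  0.31719725 -0.85069399]
```

Request:
servo_tool:
  plan:
    - [1,[0.07,-0.05,-0.5],0]
    - [1,[0.07,-0.05,-1],0]
    - [1,[0.07,-0.05,-1.5],0]
    - [1,[0.07,-0.05,-2],0]
    - [1,[0.07,-0.05,-2.4],0]
    - [1,[0.07,-0.05,-2.6],0]
    - [1,[0.07,-0.05,-2.8],0]
    - [1,[0.07,-0.05,-2.8],0]

```text
t: 14.25
ee_pos: [0.6132, -0.0496, 0.2157]
orientation: [3.138, -0.007, -0.695]
contact_force: [-0.1, 0.5, 0.2]
gripper_width: 0.0854
finger_force: 0.0
```

Request:
servo_tool:
  plan:
    - [0.65,[0,0,0],0]
    - [0.65,[0,0,0],0]
    - [0.5,[0,0,0],0]
    - [0.4,[0,0,0],0]
    - [0.3,[0,0,0],0]
    - [0.3,[0,0,0],0]
    - [0.3,[0,0,0],0]
    - [0.3,[0,0,0],0]

```text
t: 14.92
ee_pos: [0.6138, -0.0496, 0.2169]
orientation: [3.14, -0.008, -0.695]
contact_force: [-0.2, -0.4, -0.7]
gripper_width: 0.0257
finger_force: 0.0
```

```bash
python3 - <<'E'
from h import *
s=sensors.sense();print(s)
pic('scene','s4.png',(180,150,300,240),6)
E
```

```text
{'t': 14.9167, 'q': array([-0.26029122,  0.42300354,  0.38753659,  1.67231512, -0.17011274,
        1.07460875, -2.08941195]), 'joint_velocities': array([-0.00225959,  0.00232035, -0.00191806, -0.00106181,  0.00189017,
        0.00010921, -0.00101095]), 'joint_efforts': array([ 1.73083430e-03, -5.13973868e+01,  5.36442384e+00, -2.76381683e+01,
        3.95073951e-02, -3.15403717e-02, -1.36753997e-04]), 'ee_pos': array([ 0.61381115, -0.04956361,  0.21692844]), 'orientation': array([ 3.13964864, -0.00836835, -0.69533293]), 'contact_force': array([-0.18982951, -0.35992325, -0.68550923]), 'ft_torque': array([ 0.06577037, -0.00429073,  0.00513471]), 'finger_force': 0.0, 'gripper_width': 0.025716343856948473}
```

View pics/s4.png

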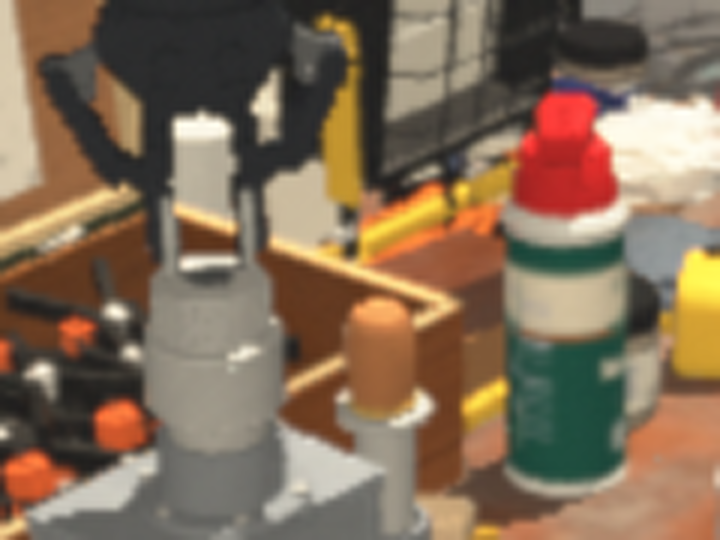

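```bash
python3 - <<'E'
from h import *
f=lambda p:((px('scene',p)-[180,150]+.5)*6-.5).round(0)
for z in(.206,.217,.225,.24):print(z,f([.6138,-.0496,z]),f([.6118,-.048,z]))
c=lambda u,v,x0,y0,s:((u+.5)/s-.5+x0,(v+.5)/s-.5+y0)
print(tri(c(180,72,175,180,4.5),c(124,86,195,155,4)))
print(tri(c(211,268,180,150,6),c(124,86,195,155,4)))
E
```

```text
0.206 [209. 316.] [210. 318.]
0.217 [208. 294.] [208. 295.]
0.225 [206. 277.] [207. 279.]
0.24 [204. 246.] [205. 248.]
(array([ 0.6108, -0.0478,  0.2269]), np.float64(0.0016))
(array([ 0.6102, -0.0483,  0.2308]), np.float64(0.0013))
```

Request:
servo_tool:
  plan:
    - [1,[0,0,0],0]
    - [1,[0,0,0],0]
    - [1,[0,0,0],0]
    - [1,[0,0,0],0]
    - [1,[0,0,-0.2],0]
    - [1,[0,0,-0.4],0]
    - [1,[0,0,-0.5],0]
    - [1,[0,0,-0.5],0]

```text
t: 15.63
ee_pos: [0.6129, -0.0495, 0.2004]
orientation: [3.138, -0.006, -0.695]
contact_force: [-0.8, 0.2, -0.6]
gripper_width: 0.0855
finger_force: 0.0
```

Request:
servo_tool:
  plan:
    - [0.3,[0,0,0],0]
    - [0.3,[0,0,0],0]
    - [0.3,[0,0,0],0]
    - [0.3,[0,0,0],0]
    - [0.3,[0,0,0],0]
    - [0.3,[0,0,0],0]
    - [0.3,[0,0,0],0]
    - [0.3,[0,0,0],0]

```text
t: 16.3
ee_pos: [0.6144, -0.0496, 0.2027]
orientation: [3.141, -0.01, -0.695]
contact_force: [-0.8, 0.4, 5.4]
gripper_width: 0.0482
finger_force: 62.0
```

```bash
python3 - <<'E'
from h import *
s=sensors.sense();print({k:np.round(v,4) for k,v in s.items()})
pic('scene','s5.png',(190,160,270,220),8)
E
```

```text
{'t': np.float64(16.3), 'q': array([-0.2569,  0.4373,  0.3838,  1.6861, -0.1771,  1.0459, -2.0841]), 'joint_velocities': array([-0.0004,  0.0026, -0.0023, -0.0001,  0.0014,  0.0004,  0.0022]), 'joint_efforts': array([ 8.42000e-02, -4.86423e+01,  5.13420e+00, -2.53234e+01,
        5.79000e-02, -2.87200e-01,  1.36000e-02]), 'ee_pos': array([ 0.6144, -0.0496,  0.2027]), 'orientation': array([ 3.1407, -0.0095, -0.6953]), 'contact_force': array([-0.8185,  0.3884,  5.3581]), 'ft_torque': array([0.0533, 0.1197, 0.0169]), 'finger_force': np.float64(61.9712), 'gripper_width': np.float64(0.0482)}
```

View pics/s5.png

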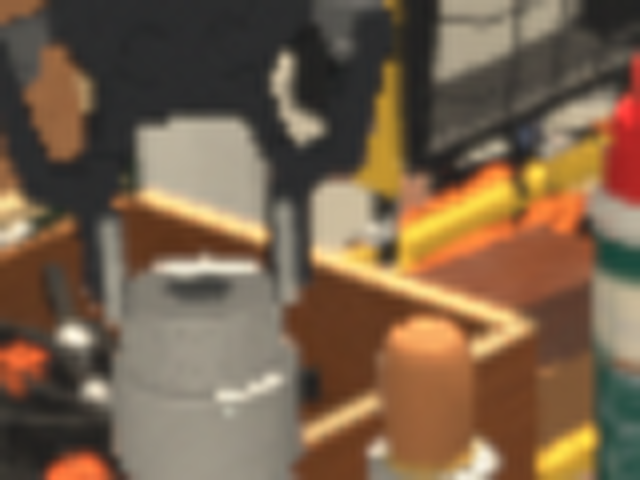

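Request:
servo_tool:
  plan:
    - [1,[0,0,0],0]
    - [1,[0,0,0],0]
    - [1,[0,0,0],0]
    - [1,[0,0,-0.1],0]
    - [1,[0,0,-0.2],0]
    - [1,[0,0,-0.3],0]
    - [1,[0,0,-0.3],0]
    - [0.3,[0,0,-0.3],0]

```text
t: 17.02
ee_pos: [0.6135, -0.0496, 0.1923]
orientation: [3.139, -0.008, -0.695]
contact_force: [-0.1, 0.2, 0.4]
gripper_width: 0.0757
finger_force: 0.0
```

Request:
servo_tool:
  plan:
    - [0.3,[0,0,0],0]
    - [0.3,[0,0,0],0]
    - [0.3,[0,0,0],0]
    - [0.3,[0,0,0],0]
    - [0.3,[0,0,0],0]
    - [0.3,[0,0,0],0]
    - [0.3,[0,0,0],0]
    - [0.3,[0,0,0],0]

```text
t: 17.68
ee_pos: [0.6143, -0.0496, 0.1935]
orientation: [3.14, -0.009, -0.695]
contact_force: [-0.8, 0.3, 5.0]
gripper_width: 0.0491
finger_force: 62.7
```

Request:
servo_tool:
  plan:
    - [0.3,[0,0,0.005],1]
    - [0.3,[0,0,0.01],2]
    - [0.3,[0,0,0.015],3]
    - [0.3,[0,0,0.02],4.1]
    - [0.3,[0,0,0.025],5.2]
    - [0.3,[0,0,0.03],6.3]
    - [0.3,[0,0,0.035],7.4]
    - [0.3,[0,0,0.04],8.5]

```text
t: 18.35
ee_pos: [0.6141, -0.048, 0.1936]
orientation: [3.141, -0.009, 0.201]
contact_force: [3.0, 2.8, -0.0]
gripper_width: 0.049
finger_force: 62.5
```

Request:
servo_tool:
  plan:
    - [0.3,[0,0,0.005],1]
    - [0.3,[0,0,0.01],2]
    - [0.3,[0,0,0.015],3]
    - [0.3,[0,0,0.02],4.1]
    - [0.3,[0,0,0.025],5.2]
    - [0.3,[0,0,0.03],6.3]
    - [0.3,[0,0,0.035],7.4]
    - [0.3,[0,0,0.04],8.5]

```text
t: 19.02
ee_pos: [0.6134, -0.0461, 0.1944]
orientation: [-3.141, -0.011, 1.092]
contact_force: [-0.1, 5.6, -0.0]
gripper_width: 0.0489
finger_force: 62.6
```

```bash
python3 - <<'E'
from h import *
s=sensors.sense();print({k:np.round(v,4) for k,v in s.items()})
E
```

```text
{'t': np.float64(19.0167), 'q': array([ 0.0329,  0.4264,  0.0063,  1.6832, -0.0153,  1.0282, -0.4319]), 'joint_velocities': array([ 0.217 ,  0.0062, -0.2799, -0.0144,  0.1238,  0.0251,  1.2697]), 'joint_efforts': array([  2.3672, -54.2818,   4.8157, -27.4749,   1.7424,  -0.1652,
        -1.5402]), 'ee_pos': array([ 0.6134, -0.0461,  0.1944]), 'orientation': array([-3.1406, -0.0111,  1.0924]), 'contact_force': array([-0.0739,  5.5527, -0.    ]), 'ft_torque': array([ 1.3645, -0.0307, -0.1044]), 'finger_force': np.float64(62.616), 'gripper_width': np.float64(0.0489)}
```

Request:
servo_tool:
  plan:
    - [0.3,[0,0,0.005],1]
    - [0.3,[0,0,0.01],2]
    - [0.3,[0,0,0.015],3]
    - [0.3,[0,0,0.02],4.1]
    - [0.3,[0,0,0.025],5.2]
    - [0.3,[0,0,0.03],6.3]
    - [0.3,[0,0,0.035],7.4]
    - [0.3,[0,0,0.04],8.5]

```text
t: 19.68
ee_pos: [0.6119, -0.0459, 0.1952]
orientation: [-3.141, -0.014, 1.983]
contact_force: [-1.9, 6.6, 2.1]
gripper_width: 0.049
finger_force: 62.7
```

Request:
servo_tool:
  plan:
    - [0.3,[0,0,0.005],1]
    - [0.3,[0,0,0.01],2]
    - [0.3,[0,0,0.015],3]
    - [0.3,[0,0,0.02],4.1]
    - [0.3,[0,0,0.025],5.2]
    - [0.3,[0,0,0.03],6.3]
    - [0.3,[0,0,0.035],7.4]
    - [0.3,[0,0,0.04],8.5]

```text
t: 20.35
ee_pos: [0.6109, -0.0466, 0.1963]
orientation: [3.138, -0.015, 2.872]
contact_force: [-5.4, 5.4, 2.7]
gripper_width: 0.0486
finger_force: 62.9
```

Request:
servo_tool:
  plan:
    - [0.3,[0,0,0.005],1]
    - [0.3,[0,0,0.01],2]
    - [0.3,[0,0,0.015],3]
    - [0.3,[0,0,0.02],4.1]
    - [0.3,[0,0,0.025],5.2]
    - [0.3,[0,0,0.03],6.3]
    - [0.3,[0,0,0.035],7.4]
    - [0.3,[0,0,0.035],7.8]

```text
t: 21.02
ee_pos: [0.6111, -0.0484, 0.1974]
orientation: [3.135, -0.013, -2.595]
contact_force: [-5.9, 1.9, 3.5]
gripper_width: 0.0494
finger_force: 62.9
```

```bash
python3 - <<'E'
from h import *
s=sensors.sense();print({k:np.round(v,4) for k,v in s.items()})
E
```

```text
{'t': np.float64(21.0167), 'q': array([ 0.4177,  0.4811, -0.516 ,  1.6545,  0.261 ,  1.0897,  1.9431]), 'joint_velocities': array([ 0.0662,  0.0162, -0.0918, -0.0018,  0.0469,  0.0097,  0.3554]), 'joint_efforts': array([  0.689 , -52.4863,  -5.4457, -28.8738,   1.1101,  -1.7053,
         0.4535]), 'ee_pos': array([ 0.6111, -0.0484,  0.1974]), 'orientation': array([ 3.1352, -0.0127, -2.5947]), 'contact_force': array([-5.927 ,  1.9412,  3.5169]), 'ft_torque': array([ 0.4512,  1.2773, -0.1863]), 'finger_force': np.float64(62.9454), 'gripper_width': np.float64(0.0494)}
```

Request:
servo_tool:
  plan:
    - [1,[0,0,0],0]
    - [1,[0,0,0],0]
    - [1,[0,0,0],0]
    - [1,[0.03,0,0],-1.1]
    - [1,[0.03,0,0],-2.2]
    - [1,[0.03,0,0],-3.3]
    - [1,[0.03,0,0],-4.4]
    - [1,[0.03,0,0],-5.5]

```text
t: 21.68
ee_pos: [0.615, -0.0498, 0.1987]
orientation: [3.14, -0.008, 3.099]
contact_force: [0.2, 0.0, -1.0]
gripper_width: 0.0856
finger_force: 0.0
```

Request:
servo_tool:
  plan:
    - [1,[0,0,0],-1.15]
    - [1,[0,0,0],-2.3]
    - [1,[0,0,0],-3.45]
    - [1,[0,0,0],-4.6]
    - [1,[0,0,0],-5.75]
    - [1,[0,0,0],-6.9]
    - [1,[0,0,0],-8.05]
    - [1,[0,0,0],-9.2]

```text
t: 22.35
ee_pos: [0.615, -0.0498, 0.1988]
orientation: [3.139, -0.008, 2.136]
contact_force: [-0.1, -1.0, 0.2]
gripper_width: 0.0855
finger_force: 0.0
```

Request:
servo_tool:
  plan:
    - [1,[0,0,0],-1.15]
    - [1,[0,0,0],-2.3]
    - [1,[0,0,0],-3.45]
    - [1,[0,0,0],-4.6]
    - [1,[0,0,0],-5.75]
    - [1,[0,0,0],-6.9]
    - [1,[0,0,0],-8.05]
    - [1,[0,0,0],-9.2]

```text
t: 23.02
ee_pos: [0.615, -0.0496, 0.1988]
orientation: [3.139, -0.008, 1.172]
contact_force: [1.1, 0.2, 1.2]
gripper_width: 0.0856
finger_force: 0.0
```

Request:
servo_tool:
  plan:
    - [1,[0,0,0],-1.15]
    - [1,[0,0,0],-2.3]
    - [1,[0,0,0],-3.45]
    - [1,[0,0,0],-4.6]
    - [1,[0,0,0],-5.75]
    - [1,[0,0,0],-6.9]
    - [1,[0,0,0],-8.05]
    - [1,[0,0,0],-9.2]

```text
t: 23.68
ee_pos: [0.615, -0.0496, 0.1988]
orientation: [3.139, -0.009, 0.209]
contact_force: [-0.1, 0.8, -0.3]
gripper_width: 0.0853
finger_force: 0.0
```

Request:
servo_tool:
  plan:
    - [1,[0,0,0],-1.15]
    - [1,[0,0,0],-2.3]
    - [1,[0,0,0],-3.45]
    - [1,[0,0,0],-4.6]
    - [1,[0,0,0],-5.75]
    - [1,[0,0,0],-6.9]
    - [1,[0,0,0],-8.05]
    - [1,[0,0,0],-8.5]

```text
t: 24.35
ee_pos: [0.615, -0.0495, 0.1988]
orientation: [3.14, -0.009, -0.681]
contact_force: [0.3, 0.6, 0.1]
gripper_width: 0.0855
finger_force: 0.0
```

```bash
python3 - <<'E'
from h import *
s=sensors.sense();print({k:np.round(v,4) for k,v in s.items()})
E
```

```text
{'t': np.float64(24.35), 'q': array([-0.2498,  0.442 ,  0.3742,  1.6873, -0.1746,  1.0396, -2.0726]), 'joint_velocities': array([-0.0825,  0.0139,  0.1086,  0.0008, -0.0484,  0.0079, -0.4204]), 'joint_efforts': array([ 3.47400e-01, -5.21822e+01,  5.28280e+00, -2.70874e+01,
        3.93000e-02, -3.57000e-02, -2.00900e-01]), 'ee_pos': array([ 0.615 , -0.0495,  0.1988]), 'orientation': array([ 3.1397, -0.009 , -0.6812]), 'contact_force': array([0.3035, 0.5775, 0.0935]), 'ft_torque': array([-0.0016, -0.0212, -0.0435]), 'finger_force': np.float64(0.0), 'gripper_width': np.float64(0.0855)}
```

Request:
servo_tool:
  plan:
    - [1,[-0.08,0.06,0],0]
    - [0.3,[-0.08,0.06,0],0]
    - [0.3,[-0.08,0.06,0],0]
    - [0.3,[-0.08,0.06,0],0]
    - [0.3,[-0.08,0.06,0],0]
    - [0.3,[-0.08,0.06,0],0]
    - [0.3,[-0.08,0.06,0],0]
    - [0.3,[-0.08,0.06,0],0]

```text
t: 25.02
ee_pos: [0.6128, -0.0475, 0.1992]
orientation: [3.141, -0.009, -0.674]
contact_force: [0.1, 1.7, 2.8]
gripper_width: 0.0489
finger_force: 61.7
```

Request:
servo_tool:
  plan:
    - [0.3,[0,0,0.005],1]
    - [0.3,[0,0,0.01],2]
    - [0.3,[0,0,0.015],3]
    - [0.3,[0,0,0.02],4.1]
    - [0.3,[0,0,0.025],5.2]
    - [0.3,[0,0,0.03],6.3]
    - [0.3,[0,0,0.035],7.4]
    - [0.3,[0,0,0.04],8.5]

```text
t: 25.68
ee_pos: [0.6126, -0.0478, 0.2002]
orientation: [3.14, -0.009, 0.221]
contact_force: [0.2, 1.3, 1.8]
gripper_width: 0.049
finger_force: 61.8
```

Request:
servo_tool:
  plan:
    - [0.3,[0,0,0.005],1]
    - [0.3,[0,0,0.01],2]
    - [0.3,[0,0,0.015],3]
    - [0.3,[0,0,0.02],4.1]
    - [0.3,[0,0,0.025],5.2]
    - [0.3,[0,0,0.03],6.3]
    - [0.3,[0,0,0.035],7.4]
    - [0.3,[0,0,0.04],8.5]

```text
t: 26.35
ee_pos: [0.6126, -0.0482, 0.2014]
orientation: [3.139, -0.009, 1.111]
contact_force: [0.3, 1.1, 2.5]
gripper_width: 0.0487
finger_force: 61.9
```

Request:
servo_tool:
  plan:
    - [0.3,[0,0,0.005],1]
    - [0.3,[0,0,0.01],2]
    - [0.3,[0,0,0.015],3]
    - [0.3,[0,0,0.02],4.1]
    - [0.3,[0,0,0.025],5.2]
    - [0.3,[0,0,0.03],6.3]
    - [0.3,[0,0,0.035],7.4]
    - [0.3,[0,0,0.04],8.5]

```text
t: 27.02
ee_pos: [0.6129, -0.048, 0.2026]
orientation: [3.138, -0.008, 2.001]
contact_force: [1.8, -0.1, 1.2]
gripper_width: 0.049
finger_force: 62.1
```

Request:
servo_tool:
  plan:
    - [0.3,[0,0,0.005],1]
    - [0.3,[0,0,0.01],2]
    - [0.3,[0,0,0.015],3]
    - [0.3,[0,0,0.02],4.1]
    - [0.3,[0,0,0.025],5.2]
    - [0.3,[0,0,0.03],6.3]
    - [0.3,[0,0,0.035],7.4]
    - [0.3,[0,0,0.04],8.5]

```text
t: 27.68
ee_pos: [0.613, -0.0472, 0.2038]
orientation: [3.138, -0.007, 2.892]
contact_force: [0.6, 1.4, 1.9]
gripper_width: 0.0486
finger_force: 62.2
```

Request:
servo_tool:
  plan:
    - [0.3,[0,0,0.005],1]
    - [0.3,[0,0,0.01],2]
    - [0.3,[0,0,0.015],3]
    - [0.3,[0,0,0.02],4.1]
    - [0.3,[0,0,0.025],5.2]
    - [0.3,[0,0,0.03],6.3]
    - [0.3,[0,0,0.035],7.4]
    - [0.3,[0,0,0.035],7.8]

```text
t: 28.35
ee_pos: [0.6124, -0.0468, 0.2048]
orientation: [3.139, -0.008, -2.574]
contact_force: [-0.6, 2.6, 3.7]
gripper_width: 0.0488
finger_force: 62.4
```

```bash
python3 - <<'E'
from h import *
s=sensors.sense();print({k:np.round(v,4) for k,v in s.items() if k!='joint_efforts'})
pic('scene','s6.png',(190,160,270,220),8)
E
```

```text
{'t': np.float64(28.35), 'q': array([ 0.4132,  0.4705, -0.5123,  1.6505,  0.2539,  1.0954,  1.9669]), 'joint_velocities': array([ 0.0672,  0.0169, -0.0882, -0.0008,  0.0496,  0.0124,  0.3588]), 'ee_pos': array([ 0.6124, -0.0468,  0.2048]), 'orientation': array([ 3.1386, -0.0075, -2.574 ]), 'contact_force': array([-0.5594,  2.6436,  3.6642]), 'ft_torque': array([ 0.6697,  0.2554, -0.107 ]), 'finger_force': np.float64(62.4057), 'gripper_width': np.float64(0.0488)}
```

View pics/s6.png

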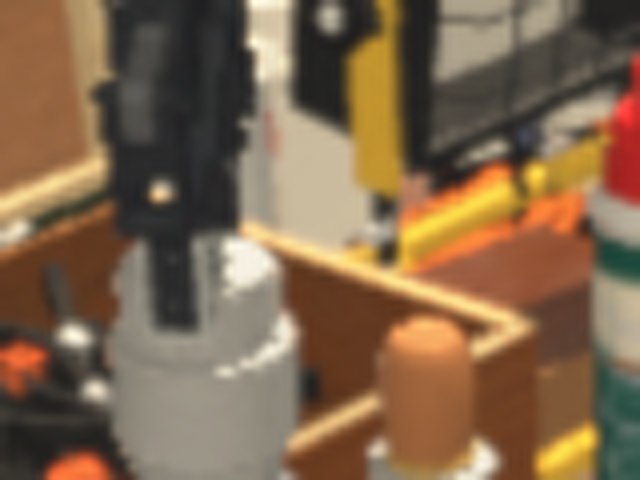

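Request:
servo_tool:
  plan:
    - [1,[0,0,0],0]
    - [1,[0,0,0],0]
    - [1,[0,0,0],0]
    - [1,[0,0,0],-1.1]
    - [1,[0,0,0],-2.2]
    - [1,[0,0,0],-3.3]
    - [1,[0,0,0],-4.4]
    - [1,[0,0,0],-5.5]

```text
t: 29.07
ee_pos: [0.6121, -0.0482, 0.2042]
orientation: [3.14, -0.009, 3.12]
contact_force: [-0.7, 0.2, -0.0]
gripper_width: 0.0856
finger_force: 0.0
```

Request:
servo_tool:
  plan:
    - [1,[0,0,0],-1.15]
    - [1,[0,0,0],-2.3]
    - [1,[0,0,0],-3.45]
    - [1,[0,0,0],-4.6]
    - [1,[0,0,0],-5.75]
    - [1,[0,0,0],-6.9]
    - [1,[0,0,0],-8.05]
    - [1,[0,0,0],-9.2]

```text
t: 29.73
ee_pos: [0.6121, -0.0482, 0.2043]
orientation: [3.14, -0.008, 2.156]
contact_force: [-0.9, 0.3, -0.2]
gripper_width: 0.0853
finger_force: 0.0
```

Request:
servo_tool:
  plan:
    - [1,[0,0,0],-1.15]
    - [1,[0,0,0],-2.3]
    - [1,[0,0,0],-3.45]
    - [1,[0,0,0],-4.6]
    - [1,[0,0,0],-5.75]
    - [1,[0,0,0],-6.9]
    - [1,[0,0,0],-8.05]
    - [1,[0,0,0],-9.2]

```text
t: 30.4
ee_pos: [0.6121, -0.0482, 0.2043]
orientation: [3.14, -0.008, 1.193]
contact_force: [0.1, 0.1, -0.5]
gripper_width: 0.0854
finger_force: 0.0
```

Request:
servo_tool:
  plan:
    - [1,[0,0,0],-1.15]
    - [1,[0,0,0],-2.3]
    - [1,[0,0,0],-3.45]
    - [1,[0,0,0],-4.6]
    - [1,[0,0,0],-5.75]
    - [1,[0,0,0],-6.9]
    - [1,[0,0,0],-8.05]
    - [1,[0,0,0],-9.2]

```text
t: 31.07
ee_pos: [0.6121, -0.0481, 0.2044]
orientation: [3.139, -0.008, 0.23]
contact_force: [0.2, -0.2, 0.3]
gripper_width: 0.0854
finger_force: 0.0
```

Request:
servo_tool:
  plan:
    - [1,[0,0,0],-1.15]
    - [1,[0,0,0],-2.3]
    - [1,[0,0,0],-3.45]
    - [1,[0,0,0],-4.6]
    - [1,[0,0,0],-5.75]
    - [1,[0,0,0],-6.9]
    - [1,[0,0,0],-8.05]
    - [1,[0,0,0],-9]

```text
t: 31.73
ee_pos: [0.6122, -0.0479, 0.2044]
orientation: [3.139, -0.008, -0.713]
contact_force: [0.0, -0.5, -0.2]
gripper_width: 0.0856
finger_force: 0.0
```

Request:
servo_tool:
  plan:
    - [1,[0,0,0],0]
    - [0.3,[0,0,0],0]
    - [0.3,[0,0,0],0]
    - [0.3,[0,0,0],0]
    - [0.3,[0,0,0],0]
    - [0.3,[0,0,0],0]
    - [0.3,[0,0,0],0]
    - [0.3,[0,0,0],0]

```text
t: 32.4
ee_pos: [0.6128, -0.0478, 0.205]
orientation: [3.14, -0.009, -0.706]
contact_force: [1.9, -0.3, 2.8]
gripper_width: 0.049
finger_force: 61.7
```

Request:
servo_tool:
  plan:
    - [0.3,[0,0,0.005],1]
    - [0.3,[0,0,0.01],2]
    - [0.3,[0,0,0.015],3]
    - [0.3,[0,0,0.02],4.1]
    - [0.3,[0,0,0.025],5.2]
    - [0.3,[0,0,0.03],6.3]
    - [0.3,[0,0,0.035],7.4]
    - [0.3,[0,0,0.04],8.5]

```text
t: 33.07
ee_pos: [0.6124, -0.0476, 0.206]
orientation: [3.14, -0.009, 0.19]
contact_force: [0.6, 0.3, 1.6]
gripper_width: 0.0488
finger_force: 62.0
```

Request:
servo_tool:
  plan:
    - [0.3,[0,0,0.005],1]
    - [0.3,[0,0,0.01],2]
    - [0.3,[0,0,0.015],3]
    - [0.3,[0,0,0.02],4.1]
    - [0.3,[0,0,0.025],5.2]
    - [0.3,[0,0,0.03],6.3]
    - [0.3,[0,0,0.035],7.4]
    - [0.3,[0,0,0.04],8.5]

```text
t: 33.73
ee_pos: [0.6122, -0.0474, 0.2071]
orientation: [3.14, -0.009, 1.08]
contact_force: [-0.7, 0.7, 3.5]
gripper_width: 0.049
finger_force: 62.0
```

Request:
servo_tool:
  plan:
    - [0.3,[0,0,0.005],1]
    - [0.3,[0,0,0.01],2]
    - [0.3,[0,0,0.015],3]
    - [0.3,[0,0,0.02],4.1]
    - [0.3,[0,0,0.025],5.2]
    - [0.3,[0,0,0.03],6.3]
    - [0.3,[0,0,0.035],7.4]
    - [0.3,[0,0,0.04],8.5]

```text
t: 34.4
ee_pos: [0.6123, -0.0477, 0.2083]
orientation: [3.139, -0.009, 1.97]
contact_force: [-0.2, 1.1, 2.5]
gripper_width: 0.049
finger_force: 62.0
```

Request:
servo_tool:
  plan:
    - [0.3,[0,0,0.005],1]
    - [0.3,[0,0,0.01],2]
    - [0.3,[0,0,0.015],3]
    - [0.3,[0,0,0.02],4.1]
    - [0.3,[0,0,0.025],5.2]
    - [0.3,[0,0,0.03],6.3]
    - [0.3,[0,0,0.035],7.4]
    - [0.3,[0,0,0.04],8.5]

```text
t: 35.07
ee_pos: [0.6123, -0.0475, 0.2095]
orientation: [3.139, -0.008, 2.86]
contact_force: [-0.2, 0.3, 0.6]
gripper_width: 0.0487
finger_force: 62.0
```

Request:
servo_tool:
  plan:
    - [0.3,[0,0,0.005],1]
    - [0.3,[0,0,0.01],2]
    - [0.3,[0,0,0.015],3]
    - [0.3,[0,0,0.02],4.1]
    - [0.3,[0,0,0.025],5.2]
    - [0.3,[0,0,0.03],6.3]
    - [0.3,[0,0,0.035],7.4]
    - [0.3,[0,0,0.04],8.5]

```text
t: 35.73
ee_pos: [0.6121, -0.0473, 0.2106]
orientation: [3.139, -0.008, -2.533]
contact_force: [-0.2, 0.8, 1.8]
gripper_width: 0.0489
finger_force: 62.2
```

Request:
servo_tool:
  plan:
    - [0.3,[0,0,0],0]
    - [0.3,[0,0,0.03],0]
    - [0.3,[0,0,0.06],0]
    - [0.3,[0,0,0.1],0]
    - [0.3,[0,0,0.1],0]
    - [0.3,[0,0,0.1],0]
    - [0.3,[0,0,0.1],0]
    - [0.3,[0,0,0.1],0]

```text
t: 36.4
ee_pos: [0.6118, -0.048, 0.2131]
orientation: [3.139, -0.009, -2.539]
contact_force: [-0.7, -0.7, -4.8]
gripper_width: 0.0487
finger_force: 62.6
```

```bash
python3 - <<'E'
from h import *
s=sensors.sense();print({k:np.round(v,4) for k,v in s.items() if k!='joint_efforts'})
E
```

```text
{'t': np.float64(36.4), 'q': array([ 0.4157,  0.4623, -0.5143,  1.6424,  0.2503,  1.1121,  2.0062]), 'joint_velocities': array([ 0.0004,  0.0012, -0.0008, -0.0006, -0.0006, -0.0009,  0.0011]), 'ee_pos': array([ 0.6118, -0.048 ,  0.2131]), 'orientation': array([ 3.1391, -0.0094, -2.5388]), 'contact_force': array([-0.7168, -0.7197, -4.8402]), 'ft_torque': array([-0.0808,  0.1664, -0.0073]), 'finger_force': np.float64(62.5575), 'gripper_width': np.float64(0.0487)}
```

Request:
servo_tool:
  plan:
    - [0.3,[0,0,0.005],1]
    - [0.3,[0,0,0.01],2]
    - [0.3,[0,0,0.015],3]
    - [0.3,[0,0,0.02],3.8]
    - [0.3,[0,0,0.05],3.8]
    - [0.3,[0,0,0.1],3.8]
    - [0.3,[0,0,0.13],3.8]
    - [0.3,[0,0,0.13],3.8]

```text
t: 37.07
ee_pos: [0.6115, -0.0467, 0.2151]
orientation: [3.137, -0.008, -2.143]
contact_force: [4.6, 3.4, -19.1]
gripper_width: 0.0487
finger_force: 65.8
```

```bash
python3 - <<'E'
from h import *
s=sensors.sense();print({k:np.round(v,4) for k,v in s.items() if k!='joint_efforts'})
E
```

```text
{'t': np.float64(37.0667), 'q': array([ 0.4723,  0.4758, -0.5972,  1.6401,  0.2933,  1.1248,  2.3665]), 'joint_velocities': array([-0.0018, -0.0005,  0.0024, -0.0012,  0.0005,  0.0011,  0.0004]), 'ee_pos': array([ 0.6115, -0.0467,  0.2151]), 'orientation': array([ 3.1367, -0.0079, -2.1427]), 'contact_force': array([  4.5903,   3.3536, -19.0735]), 'ft_torque': array([ 0.4513, -1.2019, -0.0571]), 'finger_force': np.float64(65.7912), 'gripper_width': np.float64(0.0487)}
```

Request:
servo_tool:
  plan:
    - [0.3,[0,0,-0.1],0]
    - [0.3,[0,0,-0.1],0]
    - [1,[0,0,-0.1],0]
    - [1,[0,0,-0.1],0]
    - [1,[0,0,-0.1],0]
    - [1,[0,0,-0.1],-1.1]
    - [1,[0,0,-0.1],-2.2]
    - [1,[0,0,-0.1],-3.3]

```text
t: 37.73
ee_pos: [0.6132, -0.0483, 0.2159]
orientation: [3.142, -0.007, -2.493]
contact_force: [0.6, -0.9, -0.9]
gripper_width: 0.0855
finger_force: 0.0
```

Request:
servo_tool:
  plan:
    - [1,[0,0,0],-1.15]
    - [1,[0,0,0],-2.3]
    - [1,[0,0,0],-3.45]
    - [1,[0,0,0],-4.6]
    - [1,[0,0,0],-5.75]
    - [1,[0,0,0],-6.9]
    - [1,[0,0,0],-8.05]
    - [1,[0,0,0],-9.2]

```text
t: 38.4
ee_pos: [0.6133, -0.0481, 0.216]
orientation: [3.139, -0.006, 2.827]
contact_force: [-0.7, 0.8, -0.2]
gripper_width: 0.0852
finger_force: 0.0
```

Request:
servo_tool:
  plan:
    - [1,[0,0,0],-1.15]
    - [1,[0,0,0],-2.3]
    - [1,[0,0,0],-3.45]
    - [1,[0,0,0],-4.6]
    - [1,[0,0,0],-5.75]
    - [1,[0,0,0],-6.9]
    - [1,[0,0,0],-8.05]
    - [1,[0,0,0],-9.2]

```text
t: 39.07
ee_pos: [0.6132, -0.0479, 0.216]
orientation: [3.137, -0.007, 1.864]
contact_force: [-0.1, 0.9, -0.1]
gripper_width: 0.0854
finger_force: 0.0
```

Request:
servo_tool:
  plan:
    - [1,[0,0,0],0]
    - [0.3,[0,0,0],0]
    - [0.3,[0,0,0],0]
    - [0.3,[0,0,0],0]
    - [0.3,[0,0,0],0]
    - [0.3,[0,0,0],0]
    - [0.3,[0,0,0],0]
    - [0.3,[0,0,0],0]

```text
t: 39.73
ee_pos: [0.6129, -0.048, 0.2151]
orientation: [3.138, -0.008, 1.871]
contact_force: [-0.4, -0.8, 4.1]
gripper_width: 0.0487
finger_force: 61.5
```

Request:
servo_tool:
  plan:
    - [0.3,[0,0,0.005],1]
    - [0.3,[0,0,0.01],2]
    - [0.3,[0,0,0.015],3]
    - [0.3,[0,0,0.02],4.1]
    - [0.3,[0,0,0.025],5.2]
    - [0.3,[0,0,0.03],6.3]
    - [0.3,[0,0,0.035],7.4]
    - [0.3,[0,0,0.04],8.5]

```text
t: 40.4
ee_pos: [0.6134, -0.0468, 0.2162]
orientation: [3.137, -0.007, 2.766]
contact_force: [2.3, 3.1, 2.2]
gripper_width: 0.0485
finger_force: 62.0
```

Request:
servo_tool:
  plan:
    - [0.3,[0,0,0.005],1]
    - [0.3,[0,0,0.01],2]
    - [0.3,[0,0,0.015],3]
    - [0.3,[0,0,0.02],4.1]
    - [0.3,[0,0,0.025],5.2]
    - [0.3,[0,0,0.03],6.3]
    - [0.3,[0,0,0.035],7.4]
    - [0.3,[0,0,0.04],8.5]

```text
t: 41.07
ee_pos: [0.6125, -0.0458, 0.2173]
orientation: [3.138, -0.007, -2.626]
contact_force: [0.5, 2.1, 5.8]
gripper_width: 0.0486
finger_force: 62.2
```

Request:
servo_tool:
  plan:
    - [0.3,[0,0,0.03],0]
    - [0.3,[0,0,0.06],0]
    - [0.3,[0,0,0.1],0]
    - [0.3,[0,0,0.14],0]
    - [0.3,[0,0,0.17],0]
    - [0.3,[0,0,0.2],0]
    - [0.3,[0,0,0.2],0]
    - [0.3,[0,0,0.2],0]

```text
t: 41.73
ee_pos: [0.6118, -0.0476, 0.2225]
orientation: [3.139, -0.009, -2.633]
contact_force: [-1.8, 1.4, -4.4]
gripper_width: 0.0481
finger_force: 62.4
```

```bash
python3 - <<'E'
from h import *
s=sensors.sense();print({k:np.round(v,4) for k,v in s.items() if k!='joint_efforts'})
E
```

```text
{'t': np.float64(41.7333), 'q': array([ 0.4021,  0.4494, -0.4949,  1.6331,  0.2323,  1.1274,  1.926 ]), 'joint_velocities': array([ 0.0023, -0.0014, -0.0027,  0.0003,  0.0024, -0.0021,  0.0028]), 'ee_pos': array([ 0.6118, -0.0476,  0.2225]), 'orientation': array([ 3.1389, -0.0092, -2.6329]), 'contact_force': array([-1.8063,  1.4499, -4.3527]), 'ft_torque': array([0.3615, 0.2557, 0.0648]), 'finger_force': np.float64(62.3639), 'gripper_width': np.float64(0.0481)}
```

Request:
servo_tool:
  plan:
    - [0.3,[0,0,0.3],0]
    - [0.3,[0,0,0.6],0]
    - [0.3,[0,0,1],0]
    - [0.3,[0,0,1.4],0]
    - [0.3,[0,0,1.8],-1]
    - [0.3,[0,0,2.2],-2]
    - [0.3,[0,0,2.6],-3]
    - [0.3,[0,0,2.7],-4]

```text
t: 42.4
ee_pos: [0.614, -0.0478, 0.3081]
orientation: [3.141, -0.003, -3.057]
contact_force: [1.0, -0.2, -3.2]
gripper_width: 0.0486
finger_force: 62.6
```

```bash
cat >> h.py <<'E'
# objects in 4x top crop (x0=195,y0=155): (u0,v0,u1,v1, centre u,v, z, ref xy)
OBJ={'tin':(430,255,610,415,.058,(.4592,-.3134)),'tray':(620,180,795,352,.018,(.5086,-.4508)),'can':(495,5,640,150,.2,(.63,-.3388)),'holder':(255,135,375,190,.01,None),'tape':(700,35,800,120,.066,None)}
def find():
    im=cv2.resize(vision.get_image('top'),None,fx=4,fy=4,interpolation=cv2.INTER_CUBIC)[:,:,::-1]
    ref=cv2.imread('pics/t2.png')
    for k,(a,b,c,d,z,r) in OBJ.items():
        m=cv2.matchTemplate(im[480:1400,500:2240],ref[b:d,a:c],cv2.TM_CCOEFF_NORMED)
        _,s,_,(x,y)=cv2.minMaxLoc(m); du,dv=x+500-780-a,y+480-620-b
        u,v=(a+c)/2,(b+d)/2
        sh=T(u+du,v+dv,z)-T(u,v,z)
        print(k,round(s,3),(du,dv),'shift',sh[:2],'now',None if r is None else np.round(np.array(r)+sh[:2],4))
def st():
    s=sensors.sense();print({k:np.round(s[k],4) for k in('t','q','ee_pos','orientation','contact_force','gripper_width','finger_force')})
E
python3 - <<'E'
from h import *
st();find()
E
```

```text
{'t': np.float64(42.4), 'q': array([ 0.3598,  0.3703, -0.4328,  1.5308,  0.1583,  1.2783,  1.5621]), 'ee_pos': array([ 0.614 , -0.0478,  0.3081]), 'orientation': array([ 3.1407e+00, -2.7000e-03, -3.0569e+00]), 'contact_force': array([ 1.0206, -0.1709, -3.1874]), 'gripper_width': np.float64(0.0486), 'finger_force': np.float64(62.6363)}
tin 1.0 (0, 0) shift [0. 0.] now [ 0.4592 -0.3134]
tray 0.998 (0, 0) shift [0. 0.] now [ 0.5086 -0.4508]
can 0.982 (0, -1) shift [0.0007 0.    ] now [ 0.6307 -0.3388]
holder 0.999 (0, 0) shift [0. 0.] now None
tape 0.999 (0, 0) shift [0. 0.] now None
```

Request:
servo_tool:
  plan:
    - [0.3,[-0.2,-0.7,0],-0.7]
    - [0.3,[-0.4,-1.5,0],-1.4]
    - [0.3,[-0.6,-2.4,0],-2.1]
    - [0.3,[-0.8,-3.3,0],-2.8]
    - [0.3,[-1.0,-4.2,0],-3.5]
    - [0.3,[-1.3,-5.1,0],-4.2]
    - [0.3,[-1.5,-6,0],-4.9]
    - [0.3,[-1.8,-6.9,0],-5.6]

```text
t: 43.12
ee_pos: [0.5584, -0.2561, 0.305]
orientation: [3.139, -0.007, 2.644]
contact_force: [0.3, -0.0, -3.5]
gripper_width: 0.0485
finger_force: 62.7
```

Request:
servo_tool:
  plan:
    - [0.3,[-0.2,-0.9,0],-0.7]
    - [0.3,[-0.4,-1.8,0],-1.4]
    - [0.3,[-0.6,-2.7,0],-2.1]
    - [0.3,[-0.9,-3.6,0],-2.8]
    - [0.3,[-1.2,-4.5,0],-3.5]
    - [0.3,[-1.4,-5.3,0],-4.2]
    - [0.3,[-1.6,-6.1,0],-4.9]
    - [0.3,[-1.71,-6.53,0],-5.6]

```text
t: 43.78
ee_pos: [0.504, -0.4562, 0.3034]
orientation: [-3.141, -0.007, 2.048]
contact_force: [-1.2, -2.1, -3.8]
gripper_width: 0.0483
finger_force: 62.7
```

Request:
servo_tool:
  plan:
    - [0.3,[0,0,-1],0]
    - [0.3,[0,0,-2],0]
    - [0.3,[0,0,-3],0]
    - [0.3,[0,0,-4],0]
    - [0.3,[0,0,-5],0]
    - [0.3,[0,0,-6],0]
    - [0.3,[0,0,-6.8],0]
    - [0.3,[0,0,-7.3],0]

```text
t: 44.45
ee_pos: [0.5046, -0.4508, 0.0809]
orientation: [-3.141, -0.013, 2.055]
contact_force: [-0.3, 0.9, -3.2]
gripper_width: 0.0487
finger_force: 62.8
```

```bash
python3 - <<'E'
from h import *
st()
E
```

```text
{'t': np.float64(44.45), 'q': array([ 0.737 ,  0.6659, -0.0651,  1.5752,  0.0447,  0.9139,  1.1427]), 'ee_pos': array([ 0.5046, -0.4508,  0.0809]), 'orientation': array([-3.1413, -0.0129,  2.0555]), 'contact_force': array([-0.3293,  0.8929, -3.1807]), 'gripper_width': np.float64(0.0487), 'finger_force': np.float64(62.8081)}
```

Request:
servo_tool:
  plan:
    - [0.3,[0.1,0,-0.3],0]
    - [0.3,[0.1,0,-0.6],0]
    - [0.3,[0.1,0,-0.9],0]
    - [0.3,[0.1,0,-1.05],0]
    - [0.3,[0.1,0,-1.15],0]
    - [0.3,[0.1,0,-1.2],0]
    - [0.3,[0.1,0,-1.25],0]
    - [0.3,[0.1,0,-1.3],0]

```text
t: 45.12
ee_pos: [0.5105, -0.4511, 0.0466]
orientation: [3.139, -0.007, 2.059]
contact_force: [0.2, -0.1, -2.9]
gripper_width: 0.0486
finger_force: 62.8
```

Request:
servo_tool:
  plan:
    - [0.3,[0,0,-0.02],0]
    - [0.3,[0,0,-0.04],0]
    - [0.3,[0,0,-0.06],0]
    - [0.3,[0,0,-0.08],0]
    - [0.3,[0,0,-0.1],0]
    - [0.3,[0,0,-0.1],0]
    - [0.3,[0,0,-0.1],0]
    - [0.3,[0,0,-0.1],0]

```text
t: 45.78
ee_pos: [0.51, -0.4507, 0.0429]
orientation: [3.14, -0.008, 2.059]
contact_force: [0.5, -0.3, -2.7]
gripper_width: 0.0486
finger_force: 62.8
```

Request:
servo_tool:
  plan:
    - [0.3,[0,0,-0.03],0]
    - [0.3,[0,0,-0.06],0]
    - [0.3,[0,0,-0.09],0]
    - [0.3,[0,0,-0.12],0]
    - [0.3,[0,0,-0.14],0]
    - [0.3,[0,0,-0.16],0]
    - [0.3,[0,0,-0.16],0]
    - [0.3,[0,0,-0.16],0]

```text
t: 46.45
ee_pos: [0.5101, -0.451, 0.0398]
orientation: [3.14, -0.008, 2.059]
contact_force: [-3.5, 2.8, 7.6]
gripper_width: 0.0486
finger_force: 64.0
```

Request:
servo_tool:
  plan:
    - [1,[0,0,0],0]
    - [1,[0,0,0],0]
    - [1,[0,0,0],0]
    - [1,[0,0,0],0]
    - [1,[0,0,0.5],0]
    - [1,[0,0,1],0]
    - [1,[0,0,2],0]
    - [1,[0,0,3],0]

```text
t: 47.12
ee_pos: [0.5097, -0.4504, 0.1297]
orientation: [3.14, -0.009, 2.059]
contact_force: [0.2, -0.5, -0.3]
gripper_width: 0.0854
finger_force: 0.0
```

Request:
servo_tool:
  plan:
    - [0.7,[0,0,1],-0.3]
    - [0.7,[0,0,2],-0.6]
    - [0.7,[0,0,3],-1.2]
    - [0.7,[0,0,4],-1.8]
    - [0.7,[0,0.5,5],-2.5]
    - [0.7,[0,1.3,5],-3.2]
    - [0.7,[0,2.1,5],-3.9]
    - [0.7,[0,2.9,5],-4.6]

```text
t: 47.78
ee_pos: [0.5105, -0.3632, 0.2813]
orientation: [3.136, -0.006, 1.573]
contact_force: [0.1, 1.4, -0.5]
gripper_width: 0.06
finger_force: 0.0
```

```bash
python3 - <<'E'
from h import *
st();find()
c=lambda u,v,x0,y0,s:((u+.5)/s-.5+x0,(v+.5)/s-.5+y0)
print('box corner',tri(c(368,95,175,180,4.5),c(492,25,195,155,4)))
print('drift',T(313,100,.155),S(309,130,.135),S(311,171,.115))
pic('scene','s7.png',(225,175,355,255),6)
E
```

```text
{'t': np.float64(47.7833), 'q': array([ 0.5778,  0.3739,  0.0036,  1.555 , -0.0103,  1.2113,  0.5868]), 'ee_pos': array([ 0.5105, -0.3632,  0.2813]), 'orientation': array([ 3.1359, -0.0062,  1.5728]), 'contact_force': array([ 0.0988,  1.4031, -0.5054]), 'gripper_width': np.float64(0.06), 'finger_force': np.float64(0.0)}
tin 0.914 (0, 0) shift [0. 0.] now [ 0.4592 -0.3134]
tray 0.317 (-562, 394) shift [-0.2836  0.4184] now [ 0.225  -0.0324]
can 0.982 (0, -1) shift [0.0007 0.    ] now [ 0.6307 -0.3388]
holder 0.793 (0, 0) shift [0. 0.] now None
tape 0.501 (-248, 140) shift [-0.0997  0.181 ] now None
box corner (array([ 0.6714, -0.2891,  0.1053]), np.float64(0.0065))
drift [ 0.6137 -0.1628  0.155 ] [ 0.6244 -0.1766  0.135 ] [ 0.6115 -0.1624  0.115 ]
```

View pics/s7.png

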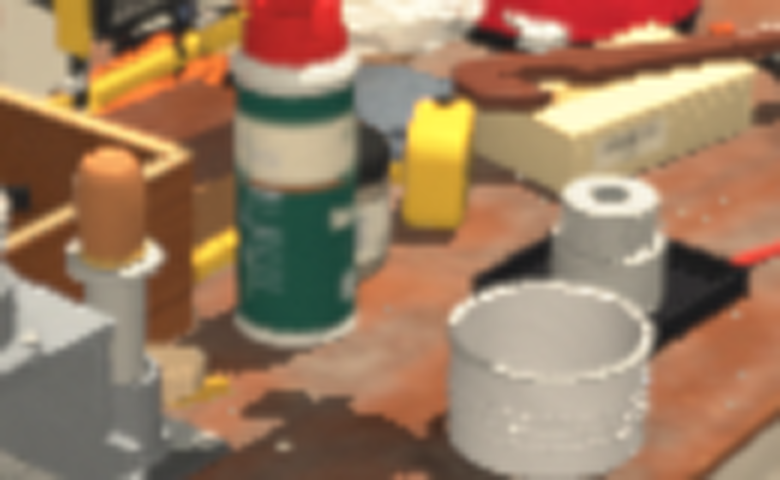

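Request:
servo_tool:
  plan:
    - [0.7,[0,0.9,0],0]
    - [0.7,[0,1.8,0],0]
    - [0.7,[0.4,2.7,0],0]
    - [0.7,[0.9,3.6,0],0]
    - [0.7,[1.5,4.5,0],0]
    - [0.7,[2.2,5.4,0],0]
    - [0.7,[2.9,6.2,0],0]
    - [0.7,[3.4,6.7,0],0]

```text
t: 48.55
ee_pos: [0.6142, -0.1592, 0.2801]
orientation: [3.136, -0.009, 1.581]
contact_force: [0.3, -0.1, -0.4]
gripper_width: 0.0597
finger_force: 0.0
```

Request:
servo_tool:
  plan:
    - [0.7,[0,0,-0.3],0]
    - [0.7,[0,0,-0.7],0]
    - [0.7,[0,0,-1.1],0]
    - [0.7,[0,0,-1.5],0]
    - [0.7,[0,0,-1.8],0]
    - [0.7,[0,0,-2],0]
    - [0.7,[0,0,-2.2],0]
    - [0.7,[0,0,-2.2],0]

```text
t: 49.22
ee_pos: [0.611, -0.163, 0.2105]
orientation: [-3.141, -0.009, 1.576]
contact_force: [-0.7, 0.3, -0.2]
gripper_width: 0.0596
finger_force: 0.0
```

```bash
python3 - <<'E'
from h import *
st()
pic('scene','s8.png',(200,160,280,220),8)
E
```

```text
{'t': np.float64(49.2167), 'q': array([ 0.2894,  0.4466, -0.0891,  1.6138,  0.0338,  1.085 ,  0.1986]), 'ee_pos': array([ 0.611 , -0.163 ,  0.2105]), 'orientation': array([-3.1414, -0.0088,  1.5763]), 'contact_force': array([-0.6979,  0.3476, -0.1621]), 'gripper_width': np.float64(0.0596), 'finger_force': np.float64(0.0)}
```

View pics/s8.png

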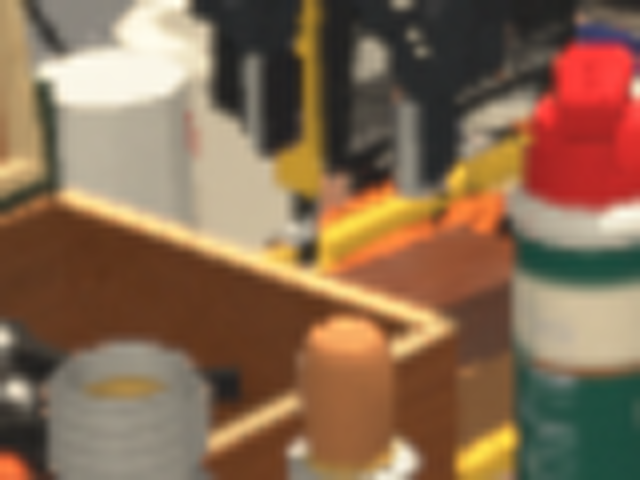

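```bash
python3 - <<'E'
from h import *
f=lambda p:((px('scene',p)-[200,160]+.5)*8-.5).round(0)
for z in(.2,.21,.22,.23):print(z,f([.611,-.163,z]))
for x in(.605,.61,.615):
  for y in(-.158,-.163,-.168):print(x,y,f([x,y,.115]),f([x,y,.163]))
E
```

```text
0.2 [348. 249.]
0.21 [347. 223.]
0.22 [346. 196.]
0.23 [345. 170.]
0.605 -0.158 [360. 474.] [355. 353.]
0.605 -0.163 [368. 468.] [364. 348.]
0.605 -0.168 [377. 464.] [373. 344.]
0.61 -0.158 [348. 470.] [344. 350.]
0.61 -0.163 [358. 465.] [353. 344.]
0.61 -0.168 [367. 460.] [363. 340.]
0.615 -0.158 [338. 466.] [333. 346.]
0.615 -0.163 [347. 461.] [343. 341.]
0.615 -0.168 [356. 456.] [352. 336.]
```

Request:
servo_tool:
  plan:
    - [0.7,[0.08,-0.02,-0.6],0]
    - [0.7,[0.08,-0.02,-1.2],0]
    - [0.7,[0.08,-0.02,-1.8],0]
    - [0.7,[0.08,-0.02,-2.3],0]
    - [0.7,[0.08,-0.02,-2.7],0]
    - [0.7,[0.08,-0.02,-3],0]
    - [0.7,[0.08,-0.02,-3.2],0]
    - [0.7,[0.08,-0.02,-3.3],0]

```text
t: 49.93
ee_pos: [0.6143, -0.1633, 0.1126]
orientation: [3.14, -0.008, 1.577]
contact_force: [-0.2, 0.4, -0.7]
gripper_width: 0.0596
finger_force: 0.0
```

Request:
servo_tool:
  plan:
    - [0.7,[0,0,0],0]
    - [0.2,[0,0,0],0]
    - [0.2,[0,0,0],0]
    - [0.2,[0,0,0],0]
    - [0.2,[0,0,0],0]
    - [0.2,[0,0,0],0]
    - [0.2,[0,0,0],0]
    - [0.2,[0,0,0],0]

```text
t: 50.6
ee_pos: [0.6152, -0.1635, 0.1142]
orientation: [3.138, -0.008, 1.577]
contact_force: [-0.3, -0.6, 5.4]
gripper_width: 0.0323
finger_force: 60.1
```

Request:
servo_tool:
  plan:
    - [0.2,[0,0,0.3],0]
    - [0.2,[0,0,0.9],0]
    - [0.2,[0,0,1.8],0]
    - [0.2,[0,0,2.8],0]
    - [0.2,[0,0,4],0]
    - [0.2,[0,0,5.2],0]
    - [0.2,[0,0,6.4],0]
    - [0.2,[0,0,7.4],0]

```text
t: 51.27
ee_pos: [0.6141, -0.1632, 0.3377]
orientation: [3.139, -0.008, 1.577]
contact_force: [1.2, -0.7, -2.5]
gripper_width: 0.0324
finger_force: 60.7
```

Request:
servo_tool:
  plan:
    - [0.2,[0,0,0],0]
    - [0.2,[0,0.5,0],0]
    - [0.2,[0,1.2,0],0]
    - [0.2,[-0.05,2,0],0]
    - [0.2,[-0.08,2.7,0],0]
    - [0.2,[-0.09,3.3,0],0]
    - [0.2,[-0.09,3.7,0],0]
    - [0.2,[-0.09,3.85,0],0]

```text
t: 51.93
ee_pos: [0.6106, -0.044, 0.3333]
orientation: [-3.14, -0.01, 1.581]
contact_force: [0.6, 1.2, -2.3]
gripper_width: 0.0324
finger_force: 60.9
```

Request:
servo_tool:
  plan:
    - [0.2,[0,0,0],0]
    - [0.2,[0,0,0],0]
    - [0.2,[0,0,0],0]
    - [0.2,[0,0,0],0]
    - [0.2,[0,0,0],0]
    - [0.2,[0,0,0],0]
    - [0.2,[0,0,0],0]
    - [0.2,[0,0,0],0]

```text
t: 52.6
ee_pos: [0.6117, -0.048, 0.3351]
orientation: [3.139, -0.008, 1.577]
contact_force: [0.2, 0.1, -3.5]
gripper_width: 0.0319
finger_force: 60.9
```

```bash
python3 - <<'E'
from h import *
st();find()
pic('scene','s9.png',(190,130,270,230),6)
E
```

```text
{'t': np.float64(52.6), 'q': array([ 0.1468,  0.3214, -0.1399,  1.5096,  0.037 ,  1.3118,  0.0104]), 'ee_pos': array([ 0.6117, -0.048 ,  0.3351]), 'orientation': array([ 3.1395, -0.0083,  1.5767]), 'contact_force': array([ 0.1714,  0.065 , -3.4892]), 'gripper_width': np.float64(0.0319), 'finger_force': np.float64(60.8696)}
tin 1.0 (0, 0) shift [0. 0.] now [ 0.4592 -0.3134]
tray 0.495 (0, 0) shift [0. 0.] now [ 0.5086 -0.4508]
can 0.982 (-1, -1) shift [0.0007 0.0006] now [ 0.6307 -0.3382]
holder 0.775 (0, 0) shift [0. 0.] now None
tape 0.999 (0, 0) shift [0. 0.] now None
```

View pics/s9.png

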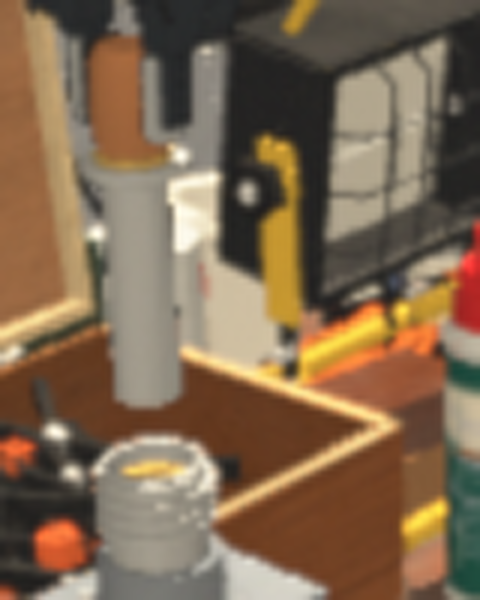

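```bash
python3 - <<'E'
from h import *
f=lambda p:((px('scene',p)-[190,130]+.5)*6-.5).round(0)
for z in(.195,.227,.333,.36,.384):print(z,f([.6117,-.048,z]),f([.6126,-.0477,z]))
E
```

```text
0.195 [151. 461.] [150. 460.]
0.227 [147. 395.] [145. 395.]
0.333 [132. 166.] [130. 166.]
0.36 [128. 104.] [126. 104.]
0.384 [124.  49.] [122.  49.]
```

Request:
servo_tool:
  plan:
    - [0.2,[0,0,-0.15],0]
    - [0.2,[0,0,-0.3],0]
    - [0.2,[0,0,-0.45],0]
    - [0.2,[0,0,-0.6],0]
    - [0.2,[0,0,-0.75],0]
    - [0.2,[0,0,-0.9],0]
    - [0.2,[0,0,-1.05],0]
    - [0.2,[0,0,-1.2],0]

```text
t: 53.37
ee_pos: [0.6116, -0.0478, 0.2985]
orientation: [3.14, -0.008, 1.577]
contact_force: [0.0, -0.1, -3.5]
gripper_width: 0.0324
finger_force: 60.9
```

Request:
servo_tool:
  plan:
    - [0.2,[0,0,-0.1],0]
    - [0.2,[0,0,-0.2],0]
    - [0.2,[0,0,-0.3],0]
    - [0.2,[0,0,-0.4],0]
    - [0.2,[0,0,-0.5],0]
    - [0.2,[0,0,-0.6],0]
    - [0.2,[0,0,-0.7],0]
    - [0.2,[0,0,-0.8],0]

```text
t: 54.03
ee_pos: [0.6122, -0.0478, 0.2767]
orientation: [3.137, -0.008, 1.577]
contact_force: [-2.5, -0.7, 5.4]
gripper_width: 0.0324
finger_force: 61.7
```

Request:
servo_tool:
  plan:
    - [0.2,[0,0,-0.1],0]
    - [0.2,[0,0,-0.2],0]
    - [0.2,[0,0,-0.3],0]
    - [0.2,[0,0,-0.4],0]
    - [0.2,[0,0,-0.5],0]
    - [0.2,[0,0,-0.6],0]
    - [0.2,[0,0,-0.7],0]
    - [0.2,[0,0,-0.8],0]

```text
t: 54.7
ee_pos: [0.6121, -0.0478, 0.251]
orientation: [3.139, -0.008, 1.577]
contact_force: [-1.0, 0.2, 3.2]
gripper_width: 0.0323
finger_force: 61.4
```

```bash
python3 - <<'E'
from h import *
st()
E
```

```text
{'t': np.float64(54.7), 'q': array([ 0.146 ,  0.3776, -0.1393,  1.6216,  0.0471,  1.1432,  0.0032]), 'ee_pos': array([ 0.6121, -0.0478,  0.251 ]), 'orientation': array([ 3.1386, -0.0083,  1.577 ]), 'contact_force': array([-0.9798,  0.1917,  3.1769]), 'gripper_width': np.float64(0.0323), 'finger_force': np.float64(61.4023)}
```

Request:
servo_tool:
  plan:
    - [0.2,[0,0,-0.1],0]
    - [0.2,[0,0,-0.2],0]
    - [0.2,[0,0,-0.3],0]
    - [0.2,[0,0,-0.4],0]
    - [0.2,[0,0,-0.5],0]
    - [0.2,[0,0,-0.6],0]
    - [0.2,[0,0,-0.7],0]
    - [0.2,[0,0,-0.8],0]

```text
t: 55.37
ee_pos: [0.6114, -0.0478, 0.2264]
orientation: [3.14, -0.008, 1.577]
contact_force: [0.0, -0.4, -0.2]
gripper_width: 0.0325
finger_force: 61.1
```

Request:
servo_tool:
  plan:
    - [0.2,[0,0,-0.1],0]
    - [0.2,[0,0,-0.2],0]
    - [0.2,[0,0,-0.3],0]
    - [0.2,[0,0,-0.4],0]
    - [0.2,[0,0,-0.5],0]
    - [0.2,[0,0,-0.55],0]
    - [0.2,[0,0,-0.6],0]
    - [0.2,[0,0,-0.6],0]

```text
t: 56.03
ee_pos: [0.6114, -0.0478, 0.2085]
orientation: [3.14, -0.008, 1.577]
contact_force: [0.5, 0.1, -2.1]
gripper_width: 0.0323
finger_force: 61.1
```

Request:
servo_tool:
  plan:
    - [0.2,[0,0,-0.05],0]
    - [0.2,[0,0,-0.1],0]
    - [0.2,[0,0,-0.15],0]
    - [0.2,[0,0,-0.2],0]
    - [0.2,[0,0,-0.2],0]
    - [0.2,[0,0,-0.2],0]
    - [0.2,[0,0,-0.2],0]
    - [0.2,[0,0,-0.2],0]

```text
t: 56.7
ee_pos: [0.6117, -0.0478, 0.2031]
orientation: [3.14, -0.008, 1.577]
contact_force: [0.6, 0.7, -2.1]
gripper_width: 0.0324
finger_force: 61.1
```

```bash
python3 - <<'E'
from h import *
st()
E
```

```text
{'t': np.float64(56.7), 'q': array([ 0.1442,  0.421 , -0.1375,  1.6727,  0.0549,  1.0502, -0.0024]), 'ee_pos': array([ 0.6117, -0.0478,  0.2031]), 'orientation': array([ 3.1395, -0.0083,  1.5771]), 'contact_force': array([ 0.5512,  0.6533, -2.1245]), 'gripper_width': np.float64(0.0324), 'finger_force': np.float64(61.111)}
```

Request:
servo_tool:
  plan:
    - [0.2,[0,0,-0.03],0]
    - [0.2,[0,0,-0.06],0]
    - [0.2,[0,0,-0.09],0]
    - [0.2,[0,0,-0.12],0]
    - [0.2,[0,0,-0.15],0]
    - [0.2,[0,0,-0.15],0]
    - [0.2,[0,0,-0.15],0]
    - [0.2,[0,0,-0.15],0]

```text
t: 57.37
ee_pos: [0.6118, -0.0478, 0.2002]
orientation: [3.139, -0.008, 1.577]
contact_force: [-4.2, 0.9, 6.9]
gripper_width: 0.0325
finger_force: 62.0
```

Request:
servo_tool:
  plan:
    - [0.2,[0,0,-0.03],0]
    - [0.2,[0,0,-0.06],0]
    - [0.2,[0,0,-0.06],0]
    - [0.2,[0,0,-0.06],0]
    - [0.2,[0,0,-0.06],0]
    - [0.2,[0,0,-0.06],0]
    - [0.2,[0,0,0],0]
    - [0.2,[0,0,0],0]

```text
t: 58.03
ee_pos: [0.6122, -0.0478, 0.2002]
orientation: [3.138, -0.008, 1.577]
contact_force: [-3.4, -0.1, 8.2]
gripper_width: 0.0324
finger_force: 62.0
```

Request:
servo_tool:
  plan:
    - [0.2,[0,0,0.5],0]
    - [0.2,[0,0,1],0]
    - [0.2,[0,0,1.6],0]
    - [0.2,[0,0,2.2],0]
    - [0.2,[0,0,2.8],0]
    - [0.2,[0,0,3.4],0]
    - [0.2,[0,0,4],0]
    - [0.2,[0,0,4.7],0]

```text
t: 58.7
ee_pos: [0.6112, -0.0478, 0.3391]
orientation: [3.141, -0.009, 1.577]
contact_force: [-0.4, 0.2, -3.7]
gripper_width: 0.0324
finger_force: 60.7
```

Request:
servo_tool:
  plan:
    - [0.2,[0,-0.4,0],0]
    - [0.2,[0,-1,0],0]
    - [0.2,[0,-1.7,0],0]
    - [0.2,[0.05,-2.4,0],0]
    - [0.2,[0.08,-3,0],0]
    - [0.2,[0.09,-3.5,0],0]
    - [0.2,[0.09,-3.85,0],0]
    - [0.2,[0.09,-3.85,0],0]

```text
t: 59.37
ee_pos: [0.6135, -0.1673, 0.3383]
orientation: [3.141, -0.007, 1.572]
contact_force: [0.5, -1.5, -2.4]
gripper_width: 0.0321
finger_force: 60.9
```

Request:
servo_tool:
  plan:
    - [0.2,[0,0,-0.5],0]
    - [0.2,[0,0,-1],0]
    - [0.2,[0,0,-1.5],0]
    - [0.2,[0,0,-2],0]
    - [0.2,[0,0,-2.5],0]
    - [0.2,[0,0,-3],0]
    - [0.2,[0,0,-3.4],0]
    - [0.2,[0,0,-3.4],0]

```text
t: 60.03
ee_pos: [0.6126, -0.1615, 0.2342]
orientation: [-3.138, -0.01, 1.579]
contact_force: [-0.2, 0.5, -3.7]
gripper_width: 0.0324
finger_force: 60.7
```

```bash
python3 - <<'E'
from h import *
st();find()
f=lambda p:((px('scene',p)-[200,170]+.5)*7-.5).round(0)
print([f([.614,-.1635,z]) for z in(.052,.125,.23)])
pic('scene','s10.png',(200,170,280,255),7)
E
```

```text
{'t': np.float64(60.0333), 'q': array([ 0.2873,  0.43  , -0.0896,  1.5827,  0.0307,  1.1359,  0.2004]), 'ee_pos': array([ 0.6126, -0.1615,  0.2342]), 'orientation': array([-3.1384, -0.0104,  1.5786]), 'contact_force': array([-0.2268,  0.4619, -3.6873]), 'gripper_width': np.float64(0.0324), 'finger_force': np.float64(60.6617)}
tin 1.0 (0, 0) shift [0. 0.] now [ 0.4592 -0.3134]
tray 0.5 (0, 0) shift [0. 0.] now [ 0.5086 -0.4508]
can 0.983 (-1, -1) shift [0.0007 0.0006] now [ 0.6307 -0.3382]
holder 0.439 (434, -34) shift [ 0.0221 -0.3281] now None
tape 0.999 (0, 0) shift [0. 0.] now None
[array([311., 466.]), array([305., 312.]), array([297.,  76.])]
```

View pics/s10.png

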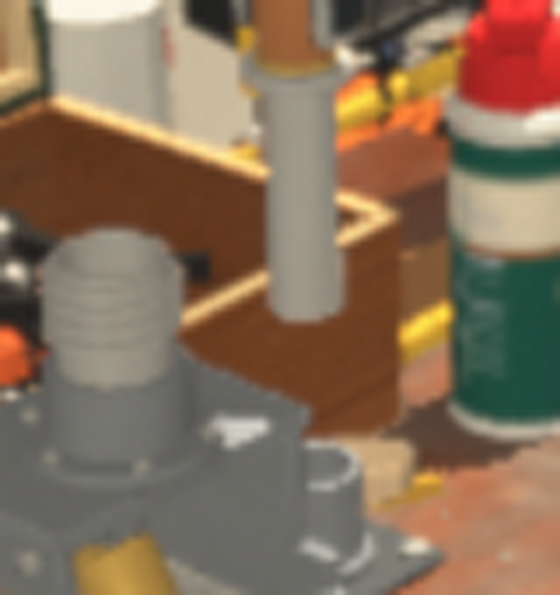

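Request:
servo_tool:
  plan:
    - [0.2,[0,0,-0.5],0]
    - [0.2,[0,0,-1],0]
    - [0.2,[0,0,-1.4],0]
    - [0.2,[0,0,-1.6],0]
    - [0.2,[0,0,-1.8],0]
    - [0.2,[0,0,-1.8],0]
    - [0.2,[0,0,-1.8],0]
    - [0.2,[0,0,-1.8],0]

```text
t: 60.8
ee_pos: [0.615, -0.1634, 0.1844]
orientation: [3.138, -0.008, 1.577]
contact_force: [0.6, -0.2, -2.2]
gripper_width: 0.0325
finger_force: 60.9
```

```bash
python3 - <<'E'
from h import *
st()
E
```

```text
{'t': np.float64(60.8), 'q': array([ 0.2872,  0.4765, -0.0876,  1.6312,  0.0368,  1.0341,  0.1968]), 'ee_pos': array([ 0.615 , -0.1634,  0.1844]), 'orientation': array([ 3.1382, -0.008 ,  1.577 ]), 'contact_force': array([ 0.5741, -0.1953, -2.191 ]), 'gripper_width': np.float64(0.0325), 'finger_force': np.float64(60.8646)}
```

Request:
servo_tool:
  plan:
    - [0.2,[0,0,-0.2],0]
    - [0.2,[0,0,-0.4],0]
    - [0.2,[0,0,-0.6],0]
    - [0.2,[0,0,-0.8],0]
    - [0.2,[0,0,-1],0]
    - [0.2,[0,0,-1.1],0]
    - [0.2,[0,0,-1.2],0]
    - [0.2,[0,0,-1.2],0]

```text
t: 61.47
ee_pos: [0.6139, -0.1632, 0.1466]
orientation: [3.141, -0.009, 1.577]
contact_force: [-0.3, -0.2, -2.9]
gripper_width: 0.0325
finger_force: 60.9
```

Request:
servo_tool:
  plan:
    - [0.2,[0,0,-0.15],0]
    - [0.2,[0,0,-0.3],0]
    - [0.2,[0,0,-0.45],0]
    - [0.2,[0,0,-0.6],0]
    - [0.2,[0,0,-0.75],0]
    - [0.2,[0,0,-0.85],0]
    - [0.2,[0,0,-0.95],0]
    - [0.2,[0,0,-1],0]

```text
t: 62.13
ee_pos: [0.6142, -0.1632, 0.117]
orientation: [3.14, -0.008, 1.577]
contact_force: [-0.4, -0.6, -2.2]
gripper_width: 0.0324
finger_force: 60.9
```

Request:
servo_tool:
  plan:
    - [0.2,[0,0,-0.05],0]
    - [0.2,[0,0,-0.08],0]
    - [0.2,[0,0,-0.1],0]
    - [0.7,[0,0,-0.1],0]
    - [0.7,[0,0,-0.1],0]
    - [0.7,[0,0,-0.1],0]
    - [0.7,[0,0,-0.1],0]
    - [0.7,[0,0,-0.1],0]

```text
t: 62.8
ee_pos: [0.6147, -0.1634, 0.115]
orientation: [3.139, -0.008, 1.577]
contact_force: [0.4, 0.1, -0.7]
gripper_width: 0.0598
finger_force: 0.0
```

Request:
servo_tool:
  plan:
    - [0.7,[0,0,0.3],0]
    - [0.7,[0,0,0.9],0]
    - [0.7,[0,0,1.6],0]
    - [0.7,[0,0,2.4],0]
    - [0.7,[0,0,3.2],0]
    - [0.7,[0,0,4],0]
    - [0.7,[-0.6,0,4.5],1]
    - [0.7,[-1.3,0,4.5],2]

```text
t: 63.47
ee_pos: [0.5785, -0.1634, 0.2546]
orientation: [3.132, -0.005, 1.792]
contact_force: [0.8, -0.8, 0.5]
gripper_width: 0.0596
finger_force: 0.0
```

Request:
servo_tool:
  plan:
    - [0.7,[-0.5,0.5,0],1.1]
    - [0.7,[-0.9,1,0],2.2]
    - [0.7,[-1.3,1.5,0],3.3]
    - [0.7,[-1.6,2,0],4.4]
    - [0.7,[-1.65,2.5,0],5.5]
    - [0.7,[-1.65,3,0],6.6]
    - [0.7,[-1.65,3.5,0],7.7]
    - [0.7,[-1.65,4,0],8.8]

```text
t: 64.13
ee_pos: [0.5259, -0.0427, 0.2506]
orientation: [3.14, -0.007, 2.713]
contact_force: [-0.2, -0.4, -0.4]
gripper_width: 0.0595
finger_force: 0.0
```

Request:
servo_tool:
  plan:
    - [0.7,[0,0,-0.5],1]
    - [0.7,[0,0,-1],2]
    - [0.7,[0,0,-1.6],3]
    - [0.7,[0,0,-2.2],3.5]
    - [0.7,[0,0,-2.8],3.5]
    - [0.7,[0,0,-3.4],3.5]
    - [0.7,[0,0,-3.8],3.5]
    - [0.7,[0,0,-3.8],3.5]

```text
t: 64.8
ee_pos: [0.5241, -0.0433, 0.1336]
orientation: [3.14, -0.012, 3.074]
contact_force: [0.0, 0.1, 0.5]
gripper_width: 0.0594
finger_force: 0.0
```

```bash
python3 - <<'E'
from h import *
st();find()
E
```

```text
{'t': np.float64(64.8), 'q': array([ 0.3318,  0.3872, -0.3624,  1.9291,  0.1725,  0.8678,  1.3839]), 'ee_pos': array([ 0.5241, -0.0433,  0.1336]), 'orientation': array([ 3.1396, -0.0123,  3.0744]), 'contact_force': array([0.0269, 0.1151, 0.4519]), 'gripper_width': np.float64(0.0594), 'finger_force': np.float64(0.0)}
tin 0.97 (-16, -43) shift [0.0311 0.0109] now [ 0.4903 -0.3025]
tray 0.506 (0, 0) shift [0. 0.] now [ 0.5086 -0.4508]
can 0.983 (-1, -1) shift [0.0007 0.0006] now [ 0.6307 -0.3382]
holder 0.991 (0, 0) shift [0. 0.] now None
tape 0.999 (0, 0) shift [0. 0.] now None
```

Request:
servo_tool:
  plan:
    - [0.7,[0.03,0.03,-0.5],0]
    - [0.7,[0.03,0.03,-1],0]
    - [0.7,[0.03,0.03,-1.5],0]
    - [0.7,[0.03,0.03,-2],0]
    - [0.7,[0.03,0.03,-2.5],0]
    - [0.7,[0.03,0.03,-2.8],0]
    - [0.7,[0.03,0.03,-3],0]
    - [0.7,[0.03,0.03,-3],0]

```text
t: 65.52
ee_pos: [0.5267, -0.0424, 0.0453]
orientation: [3.14, -0.009, 3.074]
contact_force: [0.3, 0.4, 0.8]
gripper_width: 0.0598
finger_force: 0.0
```

Request:
servo_tool:
  plan:
    - [0.6,[0,0,-0.15],0]
    - [0.5,[0,0,-0.3],0]
    - [0.5,[0,0,-0.45],0]
    - [0.5,[0,0,-0.55],0]
    - [0.5,[0,0,-0.65],0]
    - [0.5,[0,0,-0.75],0]
    - [0.5,[0,0,-0.75],0]
    - [0.5,[0,0,-0.75],0]

```text
t: 66.18
ee_pos: [0.5266, -0.0423, 0.0229]
orientation: [3.139, -0.009, 3.075]
contact_force: [-0.3, -0.9, 0.2]
gripper_width: 0.0425
finger_force: 0.0
```

Request:
servo_tool:
  plan:
    - [0.05,[0,0,0],0]
    - [0.05,[0,0,0],0]
    - [0.05,[0,0,0],0]
    - [0.05,[0,0,0],0]
    - [0.05,[0,0,0],0]
    - [0.05,[0,0,0],0]
    - [0.05,[0,0,0],0]
    - [0.05,[0,0,0],0]

```text
t: 66.85
ee_pos: [0.5271, -0.0421, 0.0235]
orientation: [3.139, -0.008, 3.075]
contact_force: [-0.5, 0.9, 5.3]
gripper_width: 0.0116
finger_force: 58.8
```

Request:
servo_tool:
  plan:
    - [0.05,[-0.3,0.02,0],0]
    - [0.05,[-0.6,0.04,0],0]
    - [0.05,[-0.9,0.06,0],0]
    - [0.05,[-1.2,0.07,0],0]
    - [0.05,[-1.5,0.09,0],0]
    - [0.05,[-1.8,0.11,0],0]
    - [0.05,[-2.1,0.13,0],0]
    - [0.05,[-2.4,0.15,0],0]

```text
t: 67.52
ee_pos: [0.4542, -0.0378, 0.0234]
orientation: [3.14, -0.007, 3.075]
contact_force: [1.0, 1.4, 6.1]
gripper_width: 0.0114
finger_force: 60.1
```

Request:
servo_tool:
  plan:
    - [0.05,[-0.2,0.01,0],0]
    - [0.05,[-0.4,0.02,0],0]
    - [0.05,[-0.6,0.04,0],0]
    - [0.05,[-0.8,0.05,0],0]
    - [0.05,[-1,0.06,0],0]
    - [0.05,[-1,0.06,0],0]
    - [0.05,[-1,0.06,0],0]
    - [0.05,[-1,0.06,0],0]

```text
t: 68.18
ee_pos: [0.4236, -0.036, 0.0234]
orientation: [3.14, -0.009, 3.075]
contact_force: [-0.3, 1.6, 9.2]
gripper_width: 0.0113
finger_force: 60.4
```

```bash
python3 - <<'E'
from h import *
st()
E
```

```text
{'t': np.float64(68.1833), 'q': array([ 0.2978,  0.4359, -0.3159,  2.2224,  0.2597,  0.526 ,  1.2865]), 'ee_pos': array([ 0.4236, -0.036 ,  0.0234]), 'orientation': array([ 3.1399, -0.009 ,  3.0747]), 'contact_force': array([-0.2875,  1.5897,  9.1885]), 'gripper_width': np.float64(0.0113), 'finger_force': np.float64(60.4462)}
```

Request:
servo_tool:
  plan:
    - [0.05,[-0.15,0.01,0],0]
    - [0.05,[-0.3,0.02,0],0]
    - [0.05,[-0.45,0.03,0],0]
    - [0.05,[-0.6,0.04,0],0]
    - [0.05,[-0.6,0.04,0],0]
    - [0.05,[-0.6,0.04,0],0]
    - [0.05,[-0.6,0.04,0],0]
    - [0.05,[-0.6,0.04,0],0]

```text
t: 68.85
ee_pos: [0.4057, -0.0349, 0.0234]
orientation: [3.14, -0.009, 3.075]
contact_force: [-0.5, 1.2, 10.0]
gripper_width: 0.0114
finger_force: 60.6
```

```bash
python3 - <<'E'
from h import *
st()
E
```

```text
{'t': np.float64(68.85), 'q': array([ 0.3011,  0.4142, -0.3183,  2.2631,  0.2584,  0.506 ,  1.2837]), 'ee_pos': array([ 0.4057, -0.0349,  0.0234]), 'orientation': array([ 3.14  , -0.009 ,  3.0746]), 'contact_force': array([-0.5222,  1.2257,  9.9711]), 'gripper_width': np.float64(0.0114), 'finger_force': np.float64(60.5688)}
```

Request:
servo_tool:
  plan:
    - [0.05,[-0.15,0.01,0],0]
    - [0.05,[-0.3,0.02,0],0]
    - [0.05,[-0.43,0.03,0],0]
    - [0.05,[-0.43,0.03,0],0]
    - [0.05,[-0.43,0.03,0],0]
    - [0.5,[-0.43,0.03,0],0]
    - [0.5,[-0.43,0.03,0],0]
    - [0.5,[-0.43,0.03,0],0]

```text
t: 69.52
ee_pos: [0.392, -0.0342, 0.0225]
orientation: [3.14, -0.011, 3.074]
contact_force: [-0.6, -0.1, 0.8]
gripper_width: 0.0427
finger_force: 0.0
```

Request:
servo_tool:
  plan:
    - [0.7,[0,0,0.3],0]
    - [0.7,[0,0,1],0]
    - [0.7,[0,0,2],0]
    - [0.7,[0,0,3],0]
    - [0.7,[0,0,4],0]
    - [0.7,[0,0,5],0]
    - [0.7,[0,0,6],0]
    - [0.7,[0,0,7],0]

```text
t: 70.18
ee_pos: [0.3927, -0.0337, 0.2348]
orientation: [3.139, -0.009, 3.075]
contact_force: [1.4, -0.7, 0.0]
gripper_width: 0.0599
finger_force: 0.0
```

Request:
servo_tool:
  plan:
    - [1,[0.2,-0.9,0],0]
    - [1,[0.4,-1.8,0],0]
    - [1,[0.6,-2.7,0],0]
    - [1,[0.8,-3.6,0],0]
    - [1,[1,-4.5,0],0]
    - [1,[1.2,-5.4,0],0]
    - [1,[1.5,-6.2,0],0]
    - [1,[1.5,-6.2,0],0]

```text
t: 70.85
ee_pos: [0.4388, -0.2251, 0.2333]
orientation: [3.141, -0.008, 3.069]
contact_force: [0.8, -0.9, -0.1]
gripper_width: 0.0855
finger_force: 0.0
```

```bash
python3 - <<'E'
from h import *
st();find()
# composite: left scene crop, right top crop
xs=.6124,-.0478
c=np.array([.6124,-.0478])-.135*np.array([.998,-.061])
print(c,px('scene',[*c,.01]),px('top',[*c,.01]),px('top',[c[0]-.08,c[1],.02]),px('scene',[c[0]-.05,c[1],.02]))
a=vision.get_image('scene');b=vision.get_image('top')
u,v=px('scene',[*c,.02]).astype(int);A=cv2.resize(a[v-37:v+37,u-50:u+50],(800,592),interpolation=cv2.INTER_CUBIC)
np.save('sc.npy',[u-50,v-37])
u,v=px('top',[*c,.02]).astype(int);B=cv2.resize(b[v-30:v+40,u-35:u+35],(560,560),interpolation=cv2.INTER_CUBIC)
np.save('tc.npy',[u-35,v-30])
A=cv2.resize(a,None,fx=1,fy=1)
s=px('scene',[*c,.02]).astype(int)
A=cv2.resize(a[s[1]-40:s[1]+40,s[0]-35:s[0]+35],None,fx=5.6,fy=5.6,interpolation=cv2.INTER_CUBIC)
B=cv2.resize(b[v-40:v+40,u-35:u+35],None,fx=5.6,fy=5.6,interpolation=cv2.INTER_CUBIC)
print('scene crop origin',s-[35,40],'top',u-35,v-40,A.shape,B.shape)
cv2.imwrite('pics/d1.png',np.hstack([A,B])[:,:,::-1])
E
```

```text
{'t': np.float64(70.85), 'q': array([ 0.6312,  0.1887, -0.24  ,  1.919 ,  0.0538,  1.0475,  1.866 ]), 'ee_pos': array([ 0.4388, -0.2251,  0.2333]), 'orientation': array([ 3.1411, -0.0079,  3.0687]), 'contact_force': array([ 0.7906, -0.8907, -0.0809]), 'gripper_width': np.float64(0.0855), 'finger_force': np.float64(0.0)}
tin 0.504 (-621, -195) shift [0.1466 0.4489] now [0.6058 0.1355]
tray 0.505 (0, 0) shift [0. 0.] now [ 0.5086 -0.4508]
can 0.983 (-1, -1) shift [0.0007 0.0006] now [ 0.6307 -0.3382]
holder 0.991 (0, 0) shift [0. 0.] now None
tape 0.999 (0, 0) shift [0. 0.] now None
[ 0.47767  -0.039565] [253.5 282.9] [233.8 233.3] [233.3 260.2] [268.3 286.3]
scene crop origin [218 239] top 198 193 (448, 392, 3) (448, 392, 3)
```

View pics/d1.png

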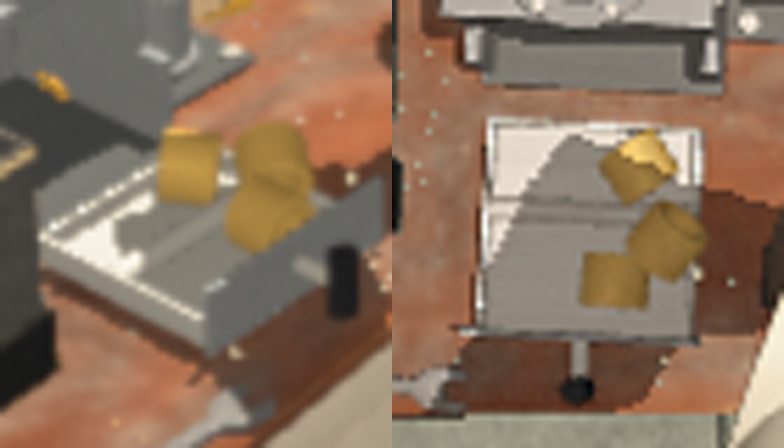

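```bash
cat >> h.py <<'E'
XS=np.array([.998,-.061]);YS=np.array([.061,.998]);DC=np.array([.6124,-.0478])-.135*XS
def dr(p): d=np.array(p[:2])-DC; return (1000*np.array([d@XS,d@YS])).round(0)
def wr(x,y): return (DC+XS*x/1000+YS*y/1000).round(4)
E
python3 - <<'E'
from h import *
b=vision.get_image('top');x0,y0=200,205
B=cv2.resize(b[y0:y0+65,x0:x0+60],None,fx=8,fy=8,interpolation=cv2.INTER_CUBIC)
h=cv2.cvtColor(B,cv2.COLOR_RGB2HSV);m=((h[...,1]>120)&(h[...,0]>15)&(h[...,0]<32)&(h[...,2]>60)).astype(np.uint8)*255
m=cv2.morphologyEx(m,cv2.MORPH_OPEN,np.ones((7,7)))
for c in cv2.findContours(m,0,2)[0]:
    if cv2.contourArea(c)<800: continue
    r=cv2.minAreaRect(c);pts=cv2.approxPolyDP(c,6,True)[:,0]
    print(cv2.contourArea(c),[tuple(dr(at('top',(u+.5)/8-.5+x0,(v+.5)/8-.5+y0,.03)).astype(int)) for u,v in pts])
# drawer walls
g=cv2.cvtColor(B,cv2.COLOR_RGB2GRAY)
for v in range(8,500,22): print(''.join('#' if m[v,u] else '%x'%(g[v,u]//16) for u in range(0,480,8)))
E
```

```text
14470.0 [(np.int64(2), np.int64(-60)), (np.int64(14), np.int64(-42)), (np.int64(14), np.int64(-34)), (np.int64(-4), np.int64(-21)), (np.int64(-15), np.int64(-21)), (np.int64(-15), np.int64(1)), (np.int64(-39), np.int64(1)), (np.int64(-40), np.int64(-30)), (np.int64(-24), np.int64(-33)), (np.int64(-25), np.int64(-46)), (np.int64(-9), np.int64(-61))]
6569.5 [(np.int64(53), np.int64(-30)), (np.int64(51), np.int64(-24)), (np.int64(34), np.int64(-4)), (np.int64(13), np.int64(-17)), (np.int64(21), np.int64(-32)), (np.int64(32), np.int64(-44))]
877777777876666667777777777777777777777777777777786434676567
777777777777776666655555566677777777777777777666677788888767
777777777777777787777777777777787788887778888877777777777777
777777877777777accbbbaaa999777777799999888898887777778877888
777788777777776ccbeeeeeeeeeeedaceddddddda7###8bdddecba777777
7778888887888739ccdddddddeb778888777768########adeebcb777777
8799888777777748cddddddeb88888888886#############aeacd767777
88789777777677669deddec988888888888876#########67bfc87677777
77777776667776999aaab977788777788888887####77888888885333334
777777766667749dcddda78888888888888888888877#######664444444
77777777766674adbeeb8888888888888877777876############433344
777777776667749ccb88888888888888888888886##############44434
777777777767758b88888888888888897####################4444433
788778777667677788888888888888886############7####67b9434344
777777777677499788888888888888986###########7888888864344433
777777777777588788888888888888887##7########7888888754444444
777777777777467788888888888888888888888888888888888644445544
77777788879aa85555555445555555666666666787777777777645666666
777777777754444444444444444443588644444444444444688888888888
777777675434444444444444444443588644444444444446777788888888
8779aaa74444444444444444444432221134444444443798888778888888
667999743344444444444434433432121134444444478888777777788887
65643334444455555555555555555555555555688777787778888888889a
```

```bash
python3 - <<'E'
from h import *
for n,s,t in(('A',(190,166),(246,166)),('B',(272,160),(276,240)),('C',(268,216),(223,280))):
    p,e=tri((s[0]/5.6-.5+218,s[1]/5.6-.5+239),(t[0]/5.6-.5+198,t[1]/5.6-.5+193));print(n,p,e,dr(p))
print(dr(at('top',(580-392)/5.6+198,388/5.6+193,.045)),dr(at('top',(490-392)/5.6+198,119/5.6+193,.022)),dr(at('top',(702-392)/5.6+198,126/5.6+193,.022)))
E
```

```text
A [ 0.508  -0.0659  0.0317] 0.0032 [ 32. -24.]
B [ 0.4691 -0.0822  0.0415] 0.0018 [ -6. -43.]
C [ 0.4489 -0.0534  0.0328] 0.0014 [-28. -16.]
[-85.  -3.] [53. 56.] [ 55. -57.]
```

Request:
servo_tool:
  plan:
    - [0.6,[0.1,0.5,0],-0.8]
    - [0.6,[0.2,1.2,0],-1.6]
    - [0.6,[0.3,2,0],-2.4]
    - [0.6,[0.4,2.8,0],-3.2]
    - [0.6,[0.5,3.6,0],-4]
    - [0.6,[0.65,4.3,0],-4.8]
    - [0.6,[0.77,4.8,0],-5.6]
    - [0.6,[0.77,5,0],-6]

```text
t: 71.72
ee_pos: [0.4619, -0.0656, 0.2334]
orientation: [3.139, -0.009, 2.448]
contact_force: [-0.5, -0.7, -0.1]
gripper_width: 0.0512
finger_force: 0.0
```

Request:
servo_tool:
  plan:
    - [0.6,[0,0,-0.5],0]
    - [0.6,[0,0,-1.2],0]
    - [0.6,[0,0,-2],0]
    - [0.6,[0,0,-2.8],0]
    - [0.6,[0,0,-3.6],0]
    - [0.6,[0,0,-4.3],0]
    - [0.6,[0,0,-4.8],0]
    - [0.6,[0,0,-4.8],0]

```text
t: 72.38
ee_pos: [0.4588, -0.0683, 0.0866]
orientation: [-3.141, -0.014, 2.448]
contact_force: [0.2, 0.3, 0.4]
gripper_width: 0.0511
finger_force: 0.0
```

Request:
servo_tool:
  plan:
    - [0.6,[0,0,0],0]
    - [0.6,[0,0,0],0]
    - [0.6,[0,0,0],0]
    - [0.6,[0,0,0],0]
    - [0.6,[0,0,0],0]
    - [0.6,[0,0,0],0]
    - [0.6,[0,0,0],0]
    - [0.6,[0,0,0],0]

```text
t: 73.05
ee_pos: [0.4621, -0.0701, 0.0892]
orientation: [3.139, -0.008, 2.446]
contact_force: [0.4, -0.1, -1.0]
gripper_width: 0.0511
finger_force: 0.0
```

```bash
python3 - <<'E'
from h import *
st();find()
E
```

```text
{'t': np.float64(73.05), 'q': array([ 0.3387,  0.3549, -0.2798,  2.1024,  0.1383,  0.707 ,  0.8449]), 'ee_pos': array([ 0.4621, -0.0701,  0.0892]), 'orientation': array([ 3.1395, -0.0081,  2.4461]), 'contact_force': array([ 0.4081, -0.0805, -1.0499]), 'gripper_width': np.float64(0.0511), 'finger_force': np.float64(0.0)}
tin 0.97 (-16, -43) shift [0.0311 0.0109] now [ 0.4903 -0.3025]
tray 0.509 (0, 0) shift [0. 0.] now [ 0.5086 -0.4508]
can 0.983 (-1, -1) shift [0.0007 0.0006] now [ 0.6307 -0.3382]
holder 0.991 (0, 0) shift [0. 0.] now None
tape 0.999 (0, 0) shift [0. 0.] now None
```

Request:
servo_tool:
  plan:
    - [0.6,[0,-0.15,-0.3],0]
    - [0.6,[0,-0.15,-0.6],0]
    - [0.6,[0,-0.15,-0.9],0]
    - [0.6,[0,-0.15,-1.2],0]
    - [0.6,[0,-0.15,-1.4],0]
    - [0.6,[0,-0.15,-1.6],0]
    - [0.6,[0,-0.15,-1.6],0]
    - [0.6,[0,-0.15,-1.6],0]

```text
t: 73.77
ee_pos: [0.4617, -0.0743, 0.0406]
orientation: [3.14, -0.009, 2.446]
contact_force: [-0.4, -0.5, 0.0]
gripper_width: 0.0513
finger_force: 0.0
```

Request:
servo_tool:
  plan:
    - [0.6,[0,0,-0.1],0]
    - [0.6,[0,0,-0.2],0]
    - [0.6,[0,0,-0.3],0]
    - [0.6,[0,0,-0.4],0]
    - [0.6,[0,0,-0.5],0]
    - [0.6,[0,0,-0.6],0]
    - [0.6,[0,0,-0.7],0]
    - [0.6,[0,0,-0.7],0]

```text
t: 74.43
ee_pos: [0.4616, -0.0744, 0.0195]
orientation: [3.14, -0.009, 2.446]
contact_force: [-0.0, 0.3, 0.9]
gripper_width: 0.051
finger_force: 0.0
```

Request:
servo_tool:
  plan:
    - [0.6,[0,0,-0.05],0]
    - [0.6,[0,0,-0.1],0]
    - [0.3,[0,0,-0.1],0]
    - [0.3,[0,0,-0.1],0]
    - [0.3,[0,0,-0.1],0]
    - [0.3,[0,0,-0.1],0]
    - [0.3,[0,0,-0.1],0]
    - [0.3,[0,0,-0.1],0]

```text
t: 75.1
ee_pos: [0.4622, -0.0745, 0.0172]
orientation: [3.139, -0.008, 2.446]
contact_force: [-0.9, 0.6, 2.5]
gripper_width: 0.0336
finger_force: 59.4
```

Request:
servo_tool:
  plan:
    - [0.3,[0,0,0.2],0]
    - [0.3,[0,0,0.5],0]
    - [0.3,[0,0,1],0]
    - [0.3,[0,0,1.7],0]
    - [0.3,[0,0,2.5],0]
    - [0.3,[0,0,3.3],0]
    - [0.3,[0,0,4.1],0]
    - [0.3,[0,0,4.8],0]

```text
t: 75.77
ee_pos: [0.462, -0.0745, 0.1632]
orientation: [3.139, -0.007, 2.446]
contact_force: [0.7, -0.5, -1.1]
gripper_width: 0.0336
finger_force: 59.7
```

Request:
servo_tool:
  plan:
    - [0.3,[0.1,-0.6,0],0]
    - [0.3,[0.2,-1.6,0],0]
    - [0.3,[0.4,-2.7,0],0]
    - [0.3,[0.6,-3.9,0],0]
    - [0.3,[0.8,-5.1,0],0]
    - [0.3,[1,-6.3,0],0]
    - [0.3,[1.2,-7.3,0],0]
    - [0.3,[1.24,-7.86,0],0]

```text
t: 76.43
ee_pos: [0.4989, -0.3153, 0.1618]
orientation: [3.141, -0.006, 2.442]
contact_force: [-0.1, -0.2, -0.5]
gripper_width: 0.0335
finger_force: 59.7
```

Request:
servo_tool:
  plan:
    - [0.3,[0,0,0],0]
    - [0.3,[0,0,0],0]
    - [0.3,[0,0,-0.5],0]
    - [0.3,[0,0,-1],0]
    - [0.3,[0,0,-1.5],0]
    - [0.3,[0,0,-2],0]
    - [0.3,[0,0,-2.3],0]
    - [0.3,[0,0,-2.3],0]

```text
t: 77.1
ee_pos: [0.4978, -0.3077, 0.0902]
orientation: [3.14, -0.013, 2.448]
contact_force: [-0.1, 0.2, -1.3]
gripper_width: 0.0335
finger_force: 59.7
```

```bash
python3 - <<'E'
from h import *
st()
E
```

```text
{'t': np.float64(77.1), 'q': array([ 0.6443,  0.5219, -0.173 ,  1.8139,  0.1106,  0.8274,  1.2953]), 'ee_pos': array([ 0.4978, -0.3077,  0.0902]), 'orientation': array([ 3.1395, -0.0128,  2.4481]), 'contact_force': array([-0.0982,  0.2008, -1.2884]), 'gripper_width': np.float64(0.0335), 'finger_force': np.float64(59.7498)}
```

Request:
servo_tool:
  plan:
    - [0.3,[0,0,-0.4],0]
    - [0.3,[0,0,-0.8],0]
    - [0.3,[0,0,-1.2],0]
    - [0.3,[0,0,-1.5],0]
    - [0.3,[0,0,-1.7],0]
    - [0.3,[0,0,-1.85],0]
    - [0.3,[0,0,-1.95],0]
    - [0.3,[0,0,-1.95],0]

```text
t: 77.77
ee_pos: [0.4989, -0.3101, 0.0329]
orientation: [3.14, -0.009, 2.446]
contact_force: [0.2, 0.1, -1.4]
gripper_width: 0.0339
finger_force: 59.7
```

Request:
servo_tool:
  plan:
    - [0.5,[0,0,0],0]
    - [0.5,[0,0,0],0]
    - [0.5,[0,0,0],0]
    - [0.5,[0,0,0.3],0]
    - [0.5,[0,0,1],0]
    - [0.5,[0,0,2],0]
    - [0.5,[0,0,3],0]
    - [0.5,[0,0,4],0]

```text
t: 78.43
ee_pos: [0.4992, -0.3102, 0.1558]
orientation: [3.139, -0.008, 2.446]
contact_force: [0.9, -0.2, 1.3]
gripper_width: 0.0428
finger_force: 0.0
```

Request:
servo_tool:
  plan:
    - [0.5,[0,-0.8,0.5],0]
    - [0.5,[0,-1.8,1],0]
    - [0.5,[0,-2.8,1.5],0]
    - [0.5,[0,-3.8,2],0]
    - [0.5,[0,-4.8,2],0]
    - [0.5,[0,-4.8,2],0]
    - [0.5,[0,-4.8,2],0]
    - [0.5,[0,-4.8,2],0]

```text
t: 79.1
ee_pos: [0.4992, -0.4535, 0.2138]
orientation: [3.139, -0.009, 2.446]
contact_force: [-0.0, 0.6, -0.6]
gripper_width: 0.0428
finger_force: 0.0
```

```bash
cat >> h.py <<'E'
def brass(x0,y0,w,h,z,f=dr):
    b=vision.get_image('top')
    B=cv2.resize(b[y0:y0+h,x0:x0+w],None,fx=8,fy=8,interpolation=cv2.INTER_CUBIC)
    q=cv2.cvtColor(B,cv2.COLOR_RGB2HSV);m=((q[...,1]>120)&(q[...,0]>15)&(q[...,0]<32)&(q[...,2]>60)).astype(np.uint8)*255
    m=cv2.morphologyEx(m,cv2.MORPH_OPEN,np.ones((7,7)))
    for c in cv2.findContours(m,0,2)[0]:
        if cv2.contourArea(c)<800: continue
        W=lambda u,v:f(at('top',(u+.5)/8-.5+x0,(v+.5)/8-.5+y0,z)).tolist()
        M=cv2.moments(c);r=cv2.minAreaRect(c)
        print(cv2.contourArea(c),'cen',W(M['m10']/M['m00'],M['m01']/M['m00']),'rect',[W(*p) for p in cv2.boxPoints(r)],'poly',[W(*p) for p in cv2.approxPolyDP(c,6,True)[:,0]])
    return m
E
python3 - <<'E'
from h import *
st();find()
brass(200,205,60,65,.03)
print('tin');brass(300,200,60,70,.03,lambda p:(p[:2]*1000).round(0))
E
```

```text
{'t': np.float64(79.1), 'q': array([ 0.7999,  0.5252, -0.1458,  1.4865,  0.0767,  1.1444,  1.5166]), 'ee_pos': array([ 0.4992, -0.4535,  0.2138]), 'orientation': array([ 3.1387, -0.0088,  2.4463]), 'contact_force': array([-0.0319,  0.5758, -0.6291]), 'gripper_width': np.float64(0.0428), 'finger_force': np.float64(0.0)}
tin 0.748 (-16, -43) shift [0.0311 0.0109] now [ 0.4903 -0.3025]
tray 0.343 (0, 0) shift [0. 0.] now [ 0.5086 -0.4508]
can 0.982 (-1, -1) shift [0.0007 0.0006] now [ 0.6307 -0.3382]
holder 0.991 (0, 0) shift [0. 0.] now None
tape 0.999 (0, 0) shift [0. 0.] now None
6141.0 cen [-26.0, -12.0] rect [[-40.0, 4.0], [-14.0, 5.0], [-13.0, -29.0], [-40.0, -30.0]] poly [[-16.0, 5.0], [-38.0, 3.0], [-39.0, -29.0], [-14.0, -27.0]]
6426.0 cen [34.0, -24.0] rect [[35.0, -2.0], [56.0, -30.0], [34.0, -47.0], [12.0, -19.0]] poly [[52.0, -31.0], [51.0, -24.0], [34.0, -4.0], [14.0, -18.0], [33.0, -44.0]]
tin
6732.0 cen [509.0, -322.0] rect [[509.0, -300.0], [531.0, -321.0], [508.0, -345.0], [486.0, -324.0]] poly [[528.0, -318.0], [509.0, -303.0], [495.0, -316.0], [489.0, -326.0], [508.0, -342.0], [523.0, -329.0]]
```

Request:
servo_tool:
  plan:
    - [0.55,[-0.1,0.6,0],0.4]
    - [0.55,[-0.2,1.5,0],0.8]
    - [0.55,[-0.3,2.5,0],1.2]
    - [0.55,[-0.4,3.5,0],1.6]
    - [0.55,[-0.5,4.5,0],2]
    - [0.55,[-0.6,5.5,0],2.4]
    - [0.55,[-0.7,6.5,0],2.8]
    - [0.55,[-0.8,7.4,0],3.2]

```text
t: 79.92
ee_pos: [0.4749, -0.229, 0.2138]
orientation: [3.139, -0.008, 2.786]
contact_force: [-0.1, -0.3, 0.2]
gripper_width: 0.0469
finger_force: 0.0
```

Request:
servo_tool:
  plan:
    - [0.55,[-0.2,1,0],0.4]
    - [0.55,[-0.3,2,0],0.8]
    - [0.55,[-0.4,3,0],1.2]
    - [0.55,[-0.5,4,-0.3],1.6]
    - [0.55,[-0.6,5,-0.8],2]
    - [0.55,[-0.7,5.7,-1.4],2.4]
    - [0.55,[-0.82,6,-2],2.86]
    - [0.55,[-0.82,6,-2.7],2.86]

```text
t: 80.58
ee_pos: [0.4502, -0.0483, 0.1328]
orientation: [3.139, -0.007, 3.09]
contact_force: [0.0, -0.2, -0.6]
gripper_width: 0.0474
finger_force: 0.0
```

Request:
servo_tool:
  plan:
    - [0.55,[0,0,-0.6],0]
    - [0.55,[0,0,-1],0]
    - [0.55,[0,0,-1.3],0]
    - [0.55,[0,0,-1.5],0]
    - [0.55,[0,0,-1.5],0]
    - [0.55,[0,0,-1.5],0]
    - [0.55,[0,0,-1.5],0]
    - [0.55,[0,0,-1.5],0]

```text
t: 81.25
ee_pos: [0.4513, -0.0524, 0.0883]
orientation: [3.14, -0.007, 3.081]
contact_force: [0.3, 0.5, -0.0]
gripper_width: 0.0472
finger_force: 0.0
```

```bash
python3 - <<'E'
from h import *
st();print(wr(-26.5,-12.5)); find()
E
```

```text
{'t': np.float64(81.25), 'q': array([ 0.4162,  0.3529, -0.4137,  2.1281,  0.2127,  0.7062,  1.3715]), 'ee_pos': array([ 0.4513, -0.0524,  0.0883]), 'orientation': array([ 3.1399, -0.0067,  3.0807]), 'contact_force': array([ 0.276 ,  0.4531, -0.046 ]), 'gripper_width': np.float64(0.0472), 'finger_force': np.float64(0.0)}
[ 0.4505 -0.0504]
tin 0.897 (-16, -43) shift [0.0311 0.0109] now [ 0.4903 -0.3025]
tray 0.509 (0, 0) shift [0. 0.] now [ 0.5086 -0.4508]
can 0.983 (-1, -1) shift [0.0007 0.0006] now [ 0.6307 -0.3382]
holder 0.991 (0, 0) shift [0. 0.] now None
tape 0.999 (0, 0) shift [0. 0.] now None
```

Position is good; descend, grip.

Request:
servo_tool:
  plan:
    - [0.55,[0,0.06,-0.4],0]
    - [0.55,[0,0.06,-0.8],0]
    - [0.55,[0,0.06,-1.2],0]
    - [0.55,[0,0.06,-1.5],0]
    - [0.55,[0,0.06,-1.7],0]
    - [0.55,[0,0.06,-1.8],0]
    - [0.55,[0,0.06,-1.9],0]
    - [0.55,[0,0.06,-1.9],0]

```text
t: 81.97
ee_pos: [0.4506, -0.0505, 0.0304]
orientation: [3.14, -0.009, 3.081]
contact_force: [0.3, -0.6, -0.0]
gripper_width: 0.0475
finger_force: 0.0
```

Request:
servo_tool:
  plan:
    - [0.55,[0,0,-0.1],0]
    - [0.55,[0,0,-0.2],0]
    - [0.55,[0,0,-0.3],0]
    - [0.55,[0,0,-0.4],0]
    - [0.55,[0,0,-0.5],0]
    - [0.55,[0,0,-0.6],0]
    - [0.55,[0,0,-0.7],0]
    - [0.55,[0,0,-0.75],0]

```text
t: 82.63
ee_pos: [0.4503, -0.0504, 0.0076]
orientation: [3.14, -0.009, 3.081]
contact_force: [-0.1, 1.1, -0.1]
gripper_width: 0.047
finger_force: 0.0
```

Request:
servo_tool:
  plan:
    - [0.3,[0,0,-0.05],0]
    - [0.3,[0,0,-0.05],0]
    - [0.3,[0,0,-0.05],0]
    - [0.3,[0,0,-0.05],0]
    - [0.3,[0,0,-0.05],0]
    - [0.3,[0,0,-0.05],0]
    - [0.3,[0,0,-0.05],0]
    - [0.3,[0,0,-0.05],0]

```text
t: 83.3
ee_pos: [0.4507, -0.0505, 0.0066]
orientation: [3.14, -0.008, 3.081]
contact_force: [0.8, 0.1, -0.5]
gripper_width: 0.0338
finger_force: 59.7
```

Request:
servo_tool:
  plan:
    - [0.3,[0,0,0.2],0]
    - [0.3,[0,0,0.5],0]
    - [0.3,[0,0,1],0]
    - [0.3,[0,0,1.7],0]
    - [0.3,[0,0,2.5],0]
    - [0.3,[0,0,3.4],0]
    - [0.3,[0,0,4.3],0]
    - [0.3,[0,0,5.1],0]

```text
t: 83.97
ee_pos: [0.4504, -0.0503, 0.1619]
orientation: [3.14, -0.008, 3.081]
contact_force: [0.7, -0.1, -3.0]
gripper_width: 0.0341
finger_force: 59.9
```

Request:
servo_tool:
  plan:
    - [0.3,[0.1,-0.6,0],0]
    - [0.3,[0.2,-1.6,0],0]
    - [0.3,[0.3,-2.7,0],0]
    - [0.3,[0.4,-3.9,0],0]
    - [0.3,[0.5,-5.1,0],0]
    - [0.3,[0.6,-6.3,0],0]
    - [0.3,[0.75,-7.5,0],0]
    - [0.3,[0.85,-8.3,0],0]

```text
t: 84.63
ee_pos: [0.4752, -0.3037, 0.1604]
orientation: [3.141, -0.008, 3.078]
contact_force: [0.2, -0.7, -0.7]
gripper_width: 0.0341
finger_force: 59.9
```

Request:
servo_tool:
  plan:
    - [0.3,[0,0,0],0]
    - [0.3,[0,0,0],0]
    - [0.3,[0,0,-0.5],0]
    - [0.3,[0,0,-1],0]
    - [0.3,[0,0,-1.5],0]
    - [0.3,[0,0,-2],0]
    - [0.3,[0,0,-2.2],0]
    - [0.3,[0,0,-2.2],0]

```text
t: 85.3
ee_pos: [0.475, -0.2971, 0.0924]
orientation: [3.137, -0.011, 3.083]
contact_force: [0.3, -0.6, -1.3]
gripper_width: 0.0341
finger_force: 59.9
```

```bash
python3 - <<'E'
from h import *
st()
E
```

```text
{'t': np.float64(85.3), 'q': array([ 0.7446,  0.4933, -0.296 ,  1.8728,  0.1917,  0.8152,  1.8602]), 'ee_pos': array([ 0.475 , -0.2971,  0.0924]), 'orientation': array([ 3.1371, -0.0112,  3.0828]), 'contact_force': array([ 0.335 , -0.6436, -1.2691]), 'gripper_width': np.float64(0.0341), 'finger_force': np.float64(59.9228)}
```

Request:
servo_tool:
  plan:
    - [0.3,[0,0,-0.4],0]
    - [0.3,[0,0,-0.8],0]
    - [0.3,[0,0,-1.2],0]
    - [0.3,[0,0,-1.6],0]
    - [0.3,[0,0,-1.9],0]
    - [0.3,[0,0,-2.1],0]
    - [0.3,[0,0,-2.3],0]
    - [0.3,[0,0,-2.3],0]

```text
t: 85.97
ee_pos: [0.4753, -0.299, 0.0231]
orientation: [3.139, -0.01, 3.081]
contact_force: [-0.1, -0.3, -1.3]
gripper_width: 0.034
finger_force: 59.9
```

Request:
servo_tool:
  plan:
    - [0.46,[0,0,0],0]
    - [0.46,[0,0,0],0]
    - [0.46,[0,0,0],0]
    - [0.46,[0,0,0],0]
    - [0.46,[0,0,0.5],0]
    - [0.46,[0,0,1.3],0]
    - [0.46,[0,0,2.3],0]
    - [0.46,[0,0,3.3],0]

```text
t: 86.63
ee_pos: [0.4757, -0.2992, 0.1246]
orientation: [3.139, -0.009, 3.081]
contact_force: [0.9, -0.1, 1.6]
gripper_width: 0.0391
finger_force: 0.0
```

Request:
servo_tool:
  plan:
    - [0.55,[0,-0.8,0.6],0]
    - [0.55,[0,-1.8,1.2],0]
    - [0.55,[0,-2.8,1.8],0]
    - [0.55,[0,-3.8,2.4],0]
    - [0.55,[0,-4.8,3],0]
    - [0.55,[0,-4.8,3],0]
    - [0.55,[0,-4.8,3],0]
    - [0.55,[0,-4.8,3],0]

```text
t: 87.3
ee_pos: [0.476, -0.4426, 0.2134]
orientation: [3.139, -0.008, 3.081]
contact_force: [-0.1, 0.6, 0.3]
gripper_width: 0.0471
finger_force: 0.0
```

```bash
python3 - <<'E'
from h import *
st();find()
brass(200,205,60,65,.03)
print('tin');brass(300,200,60,70,.03,lambda p:(p[:2]*1000).round(0))
E
```

```text
{'t': np.float64(87.3), 'q': array([ 0.906 ,  0.4926, -0.2788,  1.552 ,  0.1472,  1.1262,  2.104 ]), 'ee_pos': array([ 0.476 , -0.4426,  0.2134]), 'orientation': array([ 3.1386, -0.0084,  3.0808]), 'contact_force': array([-0.115 ,  0.5619,  0.2949]), 'gripper_width': np.float64(0.0471), 'finger_force': np.float64(0.0)}
tin 0.678 (-17, -43) shift [0.0311 0.0116] now [ 0.4903 -0.3018]
tray 0.468 (1, 0) shift [ 0.     -0.0008] now [ 0.5086 -0.4516]
can 0.983 (-1, -1) shift [0.0007 0.0006] now [ 0.6307 -0.3382]
holder 0.991 (0, 0) shift [0. 0.] now None
tape 0.999 (0, 0) shift [0. 0.] now None
6408.5 cen [34.0, -24.0] rect [[35.0, -2.0], [56.0, -29.0], [34.0, -47.0], [13.0, -19.0]] poly [[52.0, -32.0], [51.0, -24.0], [35.0, -4.0], [15.0, -18.0], [33.0, -44.0]]
tin
6215.5 cen [475.0, -298.0] rect [[463.0, -281.0], [489.0, -282.0], [488.0, -316.0], [461.0, -314.0]] poly [[487.0, -282.0], [463.0, -282.0], [462.0, -314.0], [487.0, -315.0]]
6726.0 cen [509.0, -322.0] rect [[509.0, -300.0], [531.0, -321.0], [508.0, -345.0], [486.0, -324.0]] poly [[528.0, -318.0], [512.0, -303.0], [508.0, -303.0], [495.0, -315.0], [489.0, -326.0], [508.0, -342.0], [523.0, -329.0]]
```

Request:
servo_tool:
  plan:
    - [0.5,[0.05,0.6,0],-0.6]
    - [0.5,[0.1,1.4,0],-1.2]
    - [0.5,[0.2,2.3,0],-1.8]
    - [0.5,[0.3,3.2,0],-2.4]
    - [0.5,[0.4,4.1,0],-3]
    - [0.5,[0.5,5,0],-3.6]
    - [0.5,[0.6,5.9,0],-4.2]
    - [0.5,[0.7,6.8,0],-4.8]

```text
t: 88.12
ee_pos: [0.4968, -0.2367, 0.2131]
orientation: [3.14, -0.009, 2.577]
contact_force: [0.1, -0.6, -0.5]
gripper_width: 0.0427
finger_force: 0.0
```

Request:
servo_tool:
  plan:
    - [0.5,[0.1,0.9,0],-0.6]
    - [0.5,[0.2,1.8,0],-1.2]
    - [0.5,[0.3,2.7,0],-1.8]
    - [0.5,[0.35,3.6,0],-2.4]
    - [0.5,[0.4,4.5,-0.3],-3]
    - [0.5,[0.44,5.2,-0.9],-3.5]
    - [0.5,[0.44,5.6,-1.6],-3.92]
    - [0.5,[0.44,5.75,-2.4],-3.92]

```text
t: 88.78
ee_pos: [0.5106, -0.0627, 0.1416]
orientation: [3.138, -0.008, 2.171]
contact_force: [0.1, -0.6, 0.2]
gripper_width: 0.0425
finger_force: 0.0
```

Request:
servo_tool:
  plan:
    - [0.5,[0,0,-0.6],0]
    - [0.5,[0,0,-1.1],0]
    - [0.5,[0,0,-1.5],0]
    - [0.5,[0,0,-1.8],0]
    - [0.5,[0,0,-1.8],0]
    - [0.5,[0,0,-1.8],0]
    - [0.5,[0,0,-1.8],0]
    - [0.5,[0,0,-1.8],0]

```text
t: 89.45
ee_pos: [0.5111, -0.067, 0.0885]
orientation: [3.138, -0.007, 2.168]
contact_force: [-0.3, -0.3, 1.0]
gripper_width: 0.0425
finger_force: 0.0
```

```bash
python3 - <<'E'
from h import *
st();print(wr(34,-24.5)); find()
E
```

```text
{'t': np.float64(89.45), 'q': array([ 0.3043,  0.4244, -0.2665,  1.9937,  0.1494,  0.7442,  0.547 ]), 'ee_pos': array([ 0.5111, -0.067 ,  0.0885]), 'orientation': array([ 3.1383, -0.0072,  2.1678]), 'contact_force': array([-0.3236, -0.2997,  0.9558]), 'gripper_width': np.float64(0.0425), 'finger_force': np.float64(0.0)}
[ 0.5101 -0.0661]
tin 0.825 (-16, -43) shift [0.0311 0.0109] now [ 0.4903 -0.3025]
tray 0.508 (0, 0) shift [0. 0.] now [ 0.5086 -0.4508]
can 0.983 (-1, -1) shift [0.0007 0.0006] now [ 0.6307 -0.3382]
holder 0.991 (0, 0) shift [0. 0.] now None
tape 0.999 (0, 0) shift [0. 0.] now None
```

Request:
servo_tool:
  plan:
    - [0.5,[-0.03,0.03,-0.4],0]
    - [0.5,[-0.03,0.03,-0.8],0]
    - [0.5,[-0.03,0.03,-1.2],0]
    - [0.5,[-0.03,0.03,-1.5],0]
    - [0.5,[-0.03,0.03,-1.7],0]
    - [0.5,[-0.03,0.03,-1.85],0]
    - [0.5,[-0.03,0.03,-2],0]
    - [0.5,[-0.03,0.03,-2],0]

```text
t: 90.17
ee_pos: [0.5089, -0.066, 0.0267]
orientation: [3.14, -0.009, 2.168]
contact_force: [-0.3, 0.8, -0.1]
gripper_width: 0.0423
finger_force: 0.0
```

Request:
servo_tool:
  plan:
    - [0.5,[0,0,-0.07],0]
    - [0.5,[0,0,-0.14],0]
    - [0.5,[0,0,-0.21],0]
    - [0.5,[0,0,-0.28],0]
    - [0.5,[0,0,-0.35],0]
    - [0.5,[0,0,-0.4],0]
    - [0.5,[0,0,-0.43],0]
    - [0.5,[0,0,-0.43],0]

```text
t: 90.83
ee_pos: [0.5092, -0.0661, 0.0144]
orientation: [3.14, -0.009, 2.168]
contact_force: [0.1, 0.3, -0.2]
gripper_width: 0.0428
finger_force: 0.0
```

Request:
servo_tool:
  plan:
    - [0.2,[0,0,0],0]
    - [0.2,[0,0,0],0]
    - [0.2,[0,0,0],0]
    - [0.2,[0,0,0],0]
    - [0.2,[0,0,0],0]
    - [0.2,[0,0,0],0]
    - [0.2,[0,0,0],0]
    - [0.2,[0,0,0],0]

```text
t: 91.5
ee_pos: [0.5093, -0.0661, 0.0147]
orientation: [3.14, -0.008, 2.168]
contact_force: [0.2, 0.4, 0.0]
gripper_width: 0.0264
finger_force: 58.8
```

Request:
servo_tool:
  plan:
    - [0.2,[0,0,0.2],0]
    - [0.2,[0,0,0.5],0]
    - [0.2,[0,0,1],0]
    - [0.2,[0,0,1.7],0]
    - [0.2,[0,0,2.5],0]
    - [0.2,[0,0,3.3],0]
    - [0.2,[0,0,4.1],0]
    - [0.2,[0,0,4.9],0]

```text
t: 92.17
ee_pos: [0.5094, -0.066, 0.1638]
orientation: [3.139, -0.008, 2.168]
contact_force: [-0.3, -0.3, -1.1]
gripper_width: 0.0264
finger_force: 59.0
```

Request:
servo_tool:
  plan:
    - [0.2,[0,-0.5,0],-1]
    - [0.2,[-0.03,-1.3,0],-2]
    - [0.2,[-0.06,-2.2,0],-3]
    - [0.2,[-0.1,-3.2,0],-4]
    - [0.2,[-0.15,-4.2,0],-5.1]
    - [0.2,[-0.2,-5.2,0],-6.2]
    - [0.2,[-0.24,-6.2,0],-7.3]
    - [0.2,[-0.24,-7.26,0],-8.4]

```text
t: 92.83
ee_pos: [0.502, -0.2848, 0.1628]
orientation: [3.139, -0.009, 1.283]
contact_force: [1.2, 0.5, -0.5]
gripper_width: 0.0266
finger_force: 59.1
```

Request:
servo_tool:
  plan:
    - [0.2,[0,0,0],-1]
    - [0.2,[0,0,0],-2]
    - [0.2,[0,0,-0.5],-2.8]
    - [0.2,[0,0,-1],-2.8]
    - [0.2,[0,0,-1.5],-2.8]
    - [0.2,[0,0,-2],-2.8]
    - [0.2,[0,0,-2.2],-2.8]
    - [0.2,[0,0,-2.2],-2.8]

```text
t: 93.5
ee_pos: [0.5012, -0.2831, 0.0947]
orientation: [-3.141, -0.008, 0.995]
contact_force: [-1.0, -0.8, -1.0]
gripper_width: 0.0268
finger_force: 59.2
```

```bash
python3 - <<'E'
from h import *
st()
E
```

```text
{'t': np.float64(93.5), 'q': array([ 0.4549,  0.4875,  0.0231,  1.8533, -0.0268,  0.8008, -0.0819]), 'ee_pos': array([ 0.5012, -0.2831,  0.0947]), 'orientation': array([-3.141 , -0.0084,  0.9949]), 'contact_force': array([-0.9886, -0.8065, -0.9923]), 'gripper_width': np.float64(0.0268), 'finger_force': np.float64(59.1721)}
```

Request:
servo_tool:
  plan:
    - [0.2,[0,0,-0.4],0]
    - [0.2,[0,0,-0.8],0]
    - [0.2,[0,0,-1.1],0]
    - [0.2,[0,0,-1.4],0]
    - [0.2,[0,0,-1.6],0]
    - [0.2,[0,0,-1.75],0]
    - [0.2,[0,0,-1.85],0]
    - [0.2,[0,0,-1.85],0]

```text
t: 94.17
ee_pos: [0.5019, -0.2837, 0.0395]
orientation: [3.141, -0.008, 0.995]
contact_force: [0.2, 0.5, -1.0]
gripper_width: 0.0267
finger_force: 59.2
```

Request:
servo_tool:
  plan:
    - [0.42,[0,0,0],0]
    - [0.42,[0,0,0],0]
    - [0.42,[0,0,0],0]
    - [0.42,[0,0,0],0]
    - [0.42,[0,0,0.5],0]
    - [0.42,[0,0,1.3],0]
    - [0.42,[0,0,2.3],0]
    - [0.42,[0,0,3.3],0]

```text
t: 94.83
ee_pos: [0.5016, -0.2835, 0.14]
orientation: [3.141, -0.008, 0.995]
contact_force: [0.7, -0.1, 0.6]
gripper_width: 0.036
finger_force: 0.0
```

Request:
servo_tool:
  plan:
    - [0.5,[-0.5,0.8,0.7],0]
    - [0.5,[-1,1.6,1.4],0]
    - [0.5,[-1.5,2.4,2.1],0]
    - [0.5,[-2,3.2,2.8],0]
    - [0.5,[-2,4,3.5],0]
    - [0.5,[-2,5,3.5],0]
    - [0.5,[-2,6,3.5],0]
    - [0.5,[-2,7,3.5],0]

```text
t: 95.5
ee_pos: [0.4423, -0.0728, 0.2454]
orientation: [3.137, -0.009, 0.994]
contact_force: [0.7, 0.8, -0.6]
gripper_width: 0.0427
finger_force: 0.0
```

```bash
python3 - <<'E'
from h import *
st();find()
print('drawer');brass(200,205,60,65,.03)
print('tin');brass(300,200,60,70,.03,lambda p:(p[:2]*1000).round(0))
a=vision.get_image('scene')[175:265,200:355];b=vision.get_image('top')[190:280,290:400]
A=cv2.resize(a,None,fx=5,fy=3.3*5/3.3,interpolation=cv2.INTER_CUBIC)
A=cv2.resize(vision.get_image('scene')[185:300,205:350],None,fx=3.2,fy=3.2,interpolation=cv2.INTER_CUBIC)
B=cv2.resize(b,(330,368),interpolation=cv2.INTER_CUBIC)
B=cv2.resize(vision.get_image('top')[188:280,285:367],None,fx=4,fy=4,interpolation=cv2.INTER_CUBIC)
cv2.imwrite('pics/f1.png',np.hstack([A[:368],B])[:,:,::-1]);print(A.shape,B.shape)
E
```

```text
{'t': np.float64(95.5), 'q': array([ 0.2106,  0.0751, -0.1073,  2.017 ,  0.0022,  1.0417, -0.4741]), 'ee_pos': array([ 0.4423, -0.0728,  0.2454]), 'orientation': array([ 3.1371, -0.0092,  0.9942]), 'contact_force': array([ 0.6799,  0.8251, -0.6418]), 'gripper_width': np.float64(0.0427), 'finger_force': np.float64(0.0)}
tin 0.717 (-16, -44) shift [0.0318 0.0109] now [ 0.491  -0.3025]
tray 0.504 (0, 0) shift [0. 0.] now [ 0.5086 -0.4508]
can 0.983 (-1, -1) shift [0.0007 0.0006] now [ 0.6307 -0.3382]
holder 0.991 (0, 0) shift [0. 0.] now None
tape 0.999 (0, 0) shift [0. 0.] now None
drawer
tin
20959.5 cen [498.0, -299.0] rect [[521.0, -258.0], [532.0, -340.0], [467.0, -347.0], [456.0, -266.0]] poly [[529.0, -323.0], [528.0, -318.0], [512.0, -301.0], [524.0, -287.0], [523.0, -277.0], [513.0, -262.0], [496.0, -261.0], [489.0, -267.0], [484.0, -283.0], [462.0, -286.0], [462.0, -299.0], [472.0, -302.0], [464.0, -304.0], [463.0, -318.0], [487.0, -314.0], [488.0, -286.0], [507.0, -302.0], [490.0, -324.0], [505.0, -342.0], [514.0, -339.0]]
(368, 464, 3) (368, 328, 3)
```

View pics/f1.png

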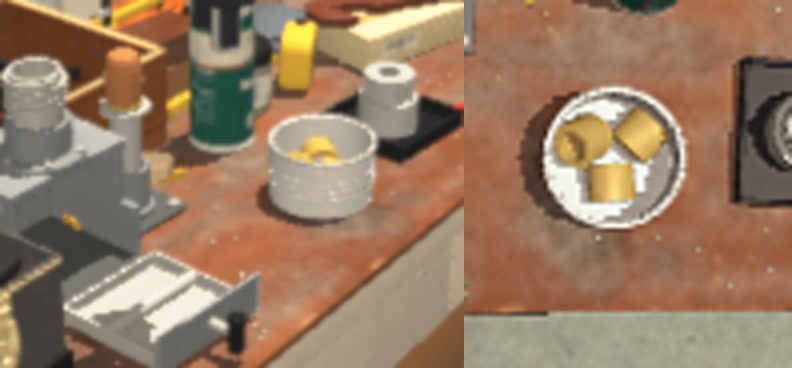

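All three bushes lie in the tin around pixel (610,155). The drift stands in its holder at (125,110), the cap is upright in the tray at (388,95), and the drawer is out and empty.

```bash
python3 -c "
from h import *
print(arm.close_job())"
```

```text
the job is handed in; nothing more can be done
None
```

The job is done and handed in at about 96 s: the cap stands upright in the parts tray, the drift is back in its holder, and the drawer is out with all three bushes in the scrap tin. The bystanders checked (spray can, tape measure) had not moved; early on, a wrong-way turn ran the arm onto its joint limits, joint 3 reading 1.563 against 1.56, without touching anything.

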